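# Clear the spare plate and hold the wafer iron open at its setting

### The arm

A 7-joint arm with a two-finger parallel gripper is mounted at the origin on the work surface. World frame = base frame: x ahead of the robot, y to its left, z up, the work surface at z = 0. Lengths are in m, angles in rad, forces in N, time in s.
With the tool pointing down it reaches from about 0.4 to 0.9 m from the base axis. Payload 5.6 kg.
Tool frame: the origin (TCP) lies at the very end of the fingers, on their centre line; the grasp point (between the pads) lies 19 mm behind it; z points along the fingers, y is the direction in which the jaws open and shut (so a half turn about z gives the same grasp; the last joint's range is limited). The gripper opens to 92 mm and grips with 3 to 60 N. Pads are 20 mm wide; open, the fingers measure 128 mm over their backs; the gripper's body (75 mm by 189 mm) begins 69 mm behind the grasp point.
Start: joints at [-1.273, 0.468, -0.012, 1.603, 0.006, 1.071, -0.056], TCP at [0.217, 0.613, 0.215] pointing down, gripper open.
Joint ranges: [-2.53, 2.53], [-0.31, 2.02], [-1.57, 1.55], [0.28, 2.44], [-1.29, 4.43], [0.15, 1.84], [-2.92, 2.92]. Speed limits (rad/s): [2.57, 2.57, 3.14, 3.14, 3.14, 3.14, 3.14].

### API

Orientations are given as a rotation vector (axis times angle).
In Python, from station import observe, viewer, env gives the robot as it stands. The module is installed in compiled form; this text tells all that it offers.
- The arm moves only by the tool servo_tool, never from a script. Its argument "rows" is a list that holds one entry, the list of rows, each a list of 7 numbers: the shift along the tool's x, y, z in mm, then the turn, a rotation vector about the tool's x, y, z in rad, then the closure, from 0 (fully open) to 1 (shut). A call has 1 to 20 rows; each row shifts and turns the commanded pose from where the row before left it, along the tool's axes as they then stand; what a row does not reach is not made up. A row lasts 1/12 s, in which the tool goes at most 41.7 mm and 7.16 degrees, less where a joint would pass 70% of its speed; a pose out of reach is approached as far as the arm can. A call with a gripper value outside its range is refused whole. The fingers move at their own pace and stop on an object; "squeeze" is the grip in N (left out, the last holds). Time passes only in rows, so rows that do not move let the fingers close. It gives the time, the measured TCP pose, the force and the opening at its end, in the units of the state.
- observe(): the state, without advancing time (a new reading comes with each control period).
- viewer.capture(name): name is "scene" or "top"; returns (picture, depth): 400x640x3 uint8, blue, green, red; 400x640 float32, m along the optical axis (not along the pixel's ray), 0 where there is no reading.
- viewer.camera_model(name): a dict with "fx", "fy", "cx", "cy" (pixels), "dist_coeffs" ([k1, k2, p1, p2, k3] as OpenCV has them; the pictures are not rectified), "world_from_camera" (4x4, takes a point from camera to world coordinates). Camera axes: x right, y down, z forward; pixel columns grow to the right and rows downward; lengths in m; the calibration is good to about 2 mm. A picture is of the moment at which its call begins. camera_model takes no time and is no camera call.
- env.close_job(): hands the job in, once; it reports no verdict.
The state is a dict: "t": time; "qpos": joint angles; "joint_velocities": joint speeds; "effort": joint torques, N m; "eef_pos": TCP position; "ee_rot": TCP orientation; "ft_force": force on the tool from outside, world axes, zero at the start; "moment": the same for the moment, N m; "opening": opening from 0.0 (shut) to 1.0 (fully open).
Only numpy, scipy, OpenCV 4.12 (cv2) and the standard library are available. Lean on these libraries where they do the work, as an engineer would, in place of code of your own. Each camera call takes 0.05 s, during which the arm holds its last target.

### The job

I want to fasten the lid stay of the wafer baking iron. Take the spare baking plate out of the channel in front of the iron's handle and stand it on edge, right down, in a free slot of the white slotted plate rack; then lift the iron's lid by its handle until the lid lies parallel to the red setting arm at its side, never letting it fall, and finish while still holding it up there, steady, so that I can do up the stay. Do not shift the red arm or disturb the other plates and things on the bench.

Things in the scene. Friction and masses are not known exactly. Their poses are not given: they have to be found in the camera images.
- iron: bench wafer iron, fixed: steel case 200 (x) x 220 (y) mm, top of its dark lower plate at 92 mm; the front edge of the drip tray before it is an upturned channel along y, 171.5 mm in front of the origin: floor 35 mm above the bench, 23 mm wide inside, walls 17 mm. A person fastens the stay bar on its +y flank. Origin: under the case's middle, on the bench; x from handle to hinge, z up
- lid (a joint): the iron's lid, hinged along the iron's y axis at its back edge; 0 = shut (level), grows to 1.45 rad as its front is lifted. About 0.8 kg, centre of mass about 115 mm from the hinge; it turns freely and falls shut when let go
- lid_handle (a point): middle of the lid's handle: a black round bar, 14 mm thick and 84 mm long, parallel to the hinge, carried by two 10 mm steel arms 100 mm apart; the bar's axis is 50 mm in front of the lid's front edge (45 mm clear behind the bar between the arms), 250 mm from the hinge axis and 7 mm above the hinge plane, 99 mm above the bench when shut. Axes turn with the lid: y along the bar, x from the bar to the hinge, z out of the lid's top
- lid_hinge (a point): middle of the hinge axis, at the back of the lid, 92 mm above the bench; axes turn with the lid as for lid_handle
- set_arm (a joint): angle of the red setting arm, clamped on the quadrant (aluminium arc with ticks, radius 130 mm, its top 226 mm above the bench) at the -y side of the iron, 117 to 135 mm from the middle; same axis, zero and sense as lid, so the lid is at the mark when both read the same. It differs from start to start; leave it as it is
- red_tip (a point): free tip of the red setting arm, a flat red bar 155 mm long, 12 mm high, 6 mm thick, which turns about the lid's hinge axis 122 mm to the -y side of the lid's middle; x axis along the arm towards the hinge. The tip can stand up to 235 mm above the bench: carry things over it or round it
- plate_center (a point): centre of the spare baking plate: square, 120 x 120 x 8 mm, dark cast metal with a copper-brown ring on both faces, 0.2 to 0.4 kg, loose; it starts upright on one edge in the channel of the iron, its lower edge 35 mm and its top edge 155 mm above the bench, faces to the front and back, standing about 27 mm in front of the handle bar. Axes: x is the plate's normal, y level along it, z up
- plate: the same spare plate; origin in the middle of its lower edge, 60 mm under plate_center
- rack: plate rack, fixed: aluminium base 150 (x) x 215 (y) x 12 mm with two rows of white blocks, 50 mm high, that make four slots in planes normal to y, 42 mm apart, each 15 mm wide and 50 mm deep, floor 12 mm above the bench. Plates stand in the two outer slots; the two inner ones are free, and either may be used. Origin: middle of the base's underside
- slot_1 (a point): middle of the floor of one free inner slot (21 mm to -y of the rack's middle); the slot runs along x, a plate in it has its normal along y and its centre 60 mm above this point
- slot_2 (a point): middle of the floor of the other free inner slot (21 mm to +y of the rack's middle); the slot runs along x, a plate in it has its normal along y and its centre 60 mm above this point
- rack_plate_1: square baking plate, 120 x 120 x 8 mm, dark cast metal with a copper-brown ring on both faces, about 0.3 kg, one of the two already standing on edge in the rack, in the outer slot 63 mm from the rack's middle; origin: middle of its lower edge. Leave it alone
- rack_plate_2: square baking plate, 120 x 120 x 8 mm, dark cast metal with a copper-brown ring on both faces, about 0.3 kg, one of the two already standing on edge in the rack, in the outer slot 63 mm from the rack's middle; origin: middle of its lower edge. Leave it alone
- oil_brush: oil brush, about 200 mm long, lying on the bench; leave it alone
- scraper: flat scraper, about 240 mm long, lying on the bench; leave it alone
- oil_bottle: yellow oil bottle with red cap, 60 mm across, 170 mm high, standing; leave it alone
- bowl: steel bowl, 120 mm across, 55 mm high; leave it alone
- jar: amber glass jar with white cap, 64 mm across, 90 mm high, behind the iron and the rack; leave it alone
Things that resemble listed ones, but are neither listed nor needed, are in the scene too. Leave any green or yellow look-alike of the plate alone.

How it is judged:
On the way, in this order (a step that is already met when the one before it is completed fails the run):
1. the spare plate stands on edge, right down in a free slot of the rack, let go (((x of plate_center in the frame of slot_1 between -0.03 and 0.03 m and y of plate_center in the frame of slot_1 between -0.011 and 0.011 m and z of plate_center in the frame of slot_1 between 0.052 and 0.066 m and angle between the x axis of plate_center and the y axis of slot_1, either way round below 0.22 rad) or (x of plate_center in the frame of slot_2 between -0.03 and 0.03 m and y of plate_center in the frame of slot_2 between -0.011 and 0.011 m and z of plate_center in the frame of slot_2 between 0.052 and 0.066 m and angle between the x axis of plate_center and the y axis of slot_2, either way round below 0.22 rad)) and contact force between the fingers and plate below 0.05 N and linear speed of plate below 0.03 m/s), for 0.2 s.
2. the lid is held by the fingers in line with the red arm (angle between the x axis of lid_handle and the x axis of red_tip, either way round below 0.06 rad and velocity of joint lid between -0.06 and 0.06 rad/s and contact force between the fingers and lid above 1 N), for 0.3 s.
At the end, for the whole second after the job is handed in: Spare plate on edge in an inner slot (bottomed within 6 mm, centred within 30 mm along and 11 mm across, 0.22 rad of the slot plane), released, at rest; the fingers hold the lid (over 1 N), still and within 0.06 rad of parallel to the red arm (all of step 1 and all of step 2); the arm keeps its last pose, push and grip.
It fails at once if a bystander or a plate in the rack is shifted by more than 30 mm (distance of any of rack_plate_1, rack_plate_2, oil_brush, scraper, oil_bottle, bowl, jar from where it was at the start of the episode above 0.03 m).
It fails at once if the red arm is shifted by more than 8 mm at its tip (distance of red_tip from where it was at the start of the episode above 0.008 m).
It fails at once if the lid is let fall (velocity of joint lid below -3 rad/s).
It also fails if it takes over 64 s, if anything falls off the work surface, if the arm or the gripper's body presses on something with over 40 N, if the wrist force passes 120 N, or if a joint passes its speed limit or range.

## Working session

There is one attempt and no reset: what is moved stays moved. The work goes in short steps, Python scripts to look and compute and a tool call to move; the robot and the scene stay as the last step left them, time stands still between calls to the robot, and variables do not carry over. Pictures are saved under pics/ and viewed, and the job is handed in when it is done.

Besides the shell and the picture viewer there is one more tool, called after ">>>" as name(argument=value, ...), one argument or row to a line, values as JSON. servo_tool: Moves the arm, as the interface text tells. Its arguments: {"type":"object","properties":{"rows":{"type":"array","items":{"type":"array","items":{"type":"array","items":{"type":"number"}}}},"squeeze":{"type":"number"}},"required":["rows"]}

```bash
ls; mkdir -p pics; cat > h.py <<'E'
import numpy as np,cv2
from scipy.spatial.transform import Rotation as R
from station import observe,viewer,env
def cap(n,tag):
    im,d=viewer.capture(n); cv2.imwrite(f'pics/{tag}.png',im); np.savez(f'pics/{tag}.npz',im=im,d=d); return im,d
def cloud(n,d):
    m=viewer.camera_model(n);h,w=d.shape
    u,v=np.meshgrid(np.arange(w),np.arange(h))
    K=np.array([[m['fx'],0,m['cx']],[0,m['fy'],m['cy']],[0,0,1]])
    p=cv2.undistortPoints(np.stack([u,v],-1).reshape(-1,1,2).astype(np.float64),K,np.array(m['dist_coeffs'])).reshape(h,w,2)
    P=np.dstack([p[...,0]*d,p[...,1]*d,d]);T=np.array(m['world_from_camera'])
    W=P@T[:3,:3].T+T[:3,3]; W[d==0]=np.nan
    return W
E
python3 - <<'E'
from h import *
s=observe();print(s['t'],s['eef_pos'],s['ee_rot'],s['ft_force'])
for n in('scene','top'):
    im,d=cap(n,n+'0');print(n,viewer.camera_model(n))
E
```

```text
pics
0.0 [0.217136   0.61202618 0.21362253] [-5.32891515e-01 -3.09587108e+00  2.80939030e-03] [ 0.14069236 -0.5239293   1.03187734]
scene {'fx': 435.82042088602475, 'fy': 435.82042088602475, 'cx': 322.33708223046165, 'cy': 197.5092689751458, 'dist_coeffs': array([-0.00788162,  0.        ,  0.        ,  0.        ,  0.        ]), 'world_from_camera': array([[-0.71502046,  0.60017591, -0.35851724,  1.05559895],
       [ 0.69905479,  0.61985305, -0.35651733,  0.48012892],
       [ 0.00825489, -0.50554038, -0.86276346,  1.40670004],
       [ 0.        ,  0.        ,  0.        ,  1.        ]])}
top {'fx': 487.04377901757306, 'fy': 487.04377901757306, 'cx': 325.2087273230877, 'cy': 202.82949947196937, 'dist_coeffs': array([0.00445264, 0.        , 0.        , 0.        , 0.        ]), 'world_from_camera': array([[ 0.01810417, -0.99517496,  0.09643147,  0.33921084],
       [-0.99972888, -0.01660533,  0.01632296, -0.10086334],
       [-0.01464292, -0.09670084, -0.99520577,  1.79433953],
       [ 0.        ,  0.        ,  0.        ,  1.        ]])}
```

View pics/scene0.png

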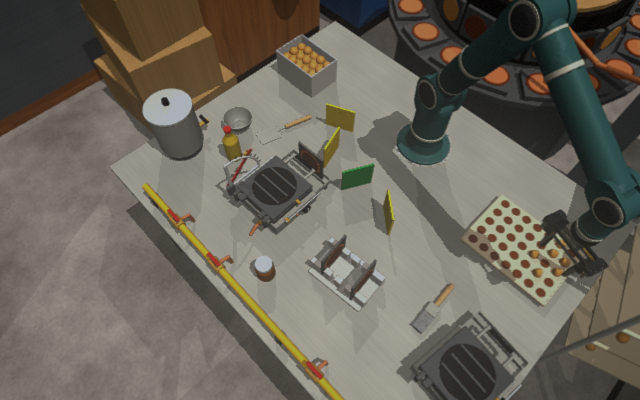

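View pics/top0.png

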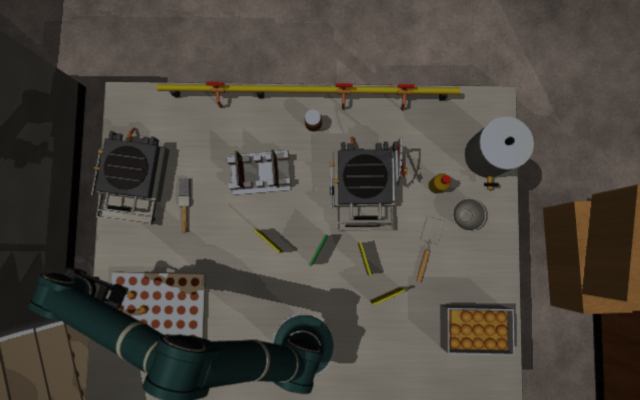

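The top view shows the iron with the quadrant at about (365,175) and a second, armless iron at (128,170). The rack is at (260,170). Yellow and green plates stand at (268,240), (319,250), (365,258) and (388,294). I'll look closer.

```bash
python3 - <<'E'
from h import *
a=cv2.imread('pics/top0.png');b=cv2.imread('pics/scene0.png')
g=lambda c:cv2.convertScaleAbs(c,alpha=1.6,beta=10)
cv2.imwrite('pics/c1.png',g(cv2.resize(a[110:260,300:460],None,fx=5,fy=4,interpolation=2)[:600]) )
cv2.imwrite('pics/c2.png',g(cv2.resize(b[120:240,210:360],None,fx=5,fy=5,interpolation=2)))
cv2.imwrite('pics/c3.png',g(cv2.resize(a[130:210,210:310],None,fx=7,fy=7,interpolation=2)))
W=cloud('top',np.load('pics/top0.npz')['d']);np.set_printoptions(precision=3,suppress=True,linewidth=200)
for u,v in[(365,175),(128,170),(313,118),(440,182),(470,214),(260,185),(368,222)]:print(u,v,W[v,u])
E
```

```text
365 175 [ 0.601 -0.21   0.115]
128 170 [0.607 0.624 0.106]
313 118 [ 0.809 -0.024  0.087]
440 182 [ 0.579 -0.467  0.129]
470 214 [ 0.48  -0.601  0.013]
260 185 [0.569 0.165 0.052]
368 222 [ 0.442 -0.227  0.05 ]
```

View pics/c1.png

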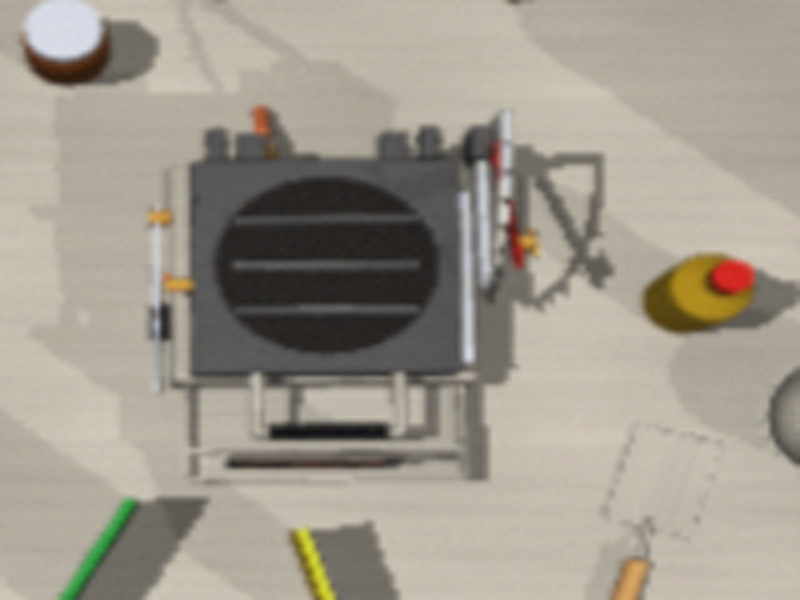

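View pics/c2.png

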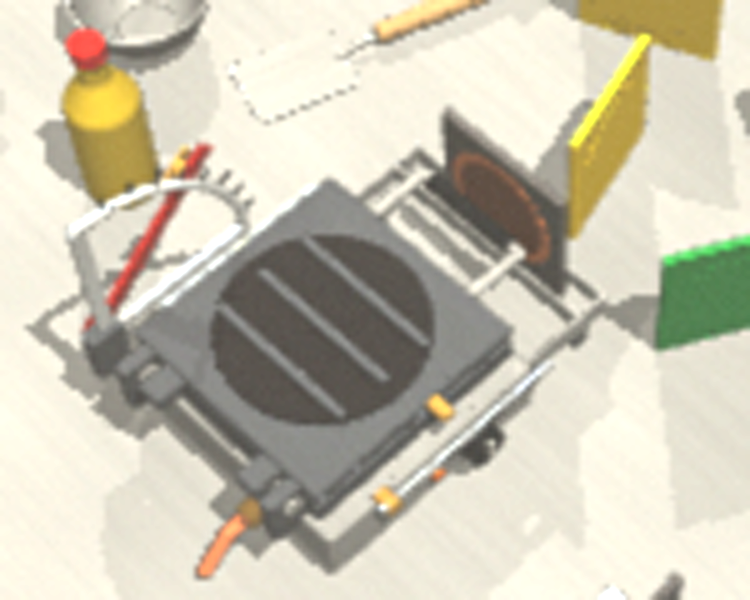

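View pics/c3.png

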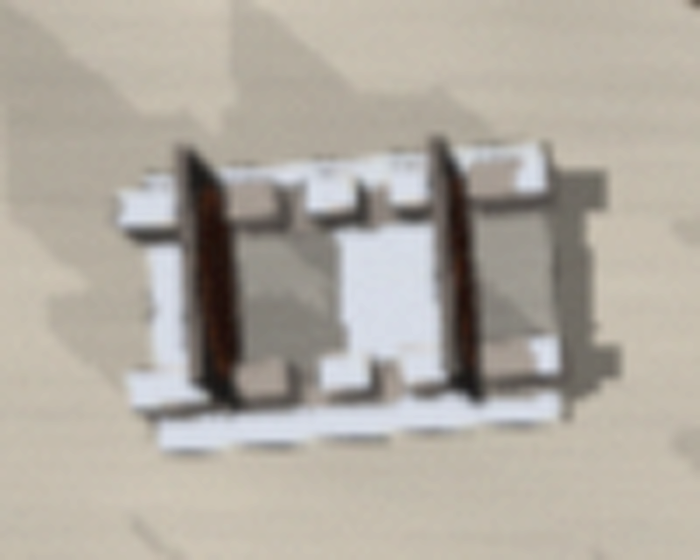

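```bash
python3 - <<'E'
from h import *
np.set_printoptions(precision=4,suppress=True,linewidth=200)
for n in('scene','top'):
    W=cloud(n,np.load(f'pics/{n}0.npz')['d']);P=W.reshape(-1,3)
    def box(x0,x1,y0,y1,z0,z1):
        with np.errstate(invalid='ignore'):
            return P[(P[:,0]>x0)&(P[:,0]<x1)&(P[:,1]>y0)&(P[:,1]<y1)&(P[:,2]>z0)&(P[:,2]<z1)]
    q=box(.3,.7,.3,.4,-.03,.03);print(n,'bench z',q[:,2].mean(),q[:,2].std())
    lid=box(.5,.75,-.36,-.08,.085,.14);print('lid',len(lid),lid.min(0),lid.max(0),np.median(lid,0))
    r=cv2.minAreaRect(lid[:,:2].astype(np.float32));print(r)
    pl=box(.36,.48,-.36,-.08,.06,.17);print('plate',len(pl),pl.min(0),pl.max(0))
    h=pl[pl[:,2]>.11]
    if len(h)>5:
        print('hi',len(h),h.min(0),h.max(0),h.mean(0));c=h.mean(0);U,S,V=np.linalg.svd(h-c);print(S/np.sqrt(len(h)),V)
    rk=box(.45,.75,.02,.32,.03,.07);print('rack',len(rk),rk.min(0),rk.max(0),cv2.minAreaRect(rk[:,:2].astype(np.float32)))
    rk=box(.45,.75,.02,.32,.008,.2);print('rackall',len(rk),cv2.minAreaRect(rk[:,:2].astype(np.float32)))
    rp=box(.45,.75,.02,.32,.08,.17);print('rplates',len(rp),rp.min(0),rp.max(0))
E
```

```text
scene bench z -0.00035231105464705485 0.002985060528358854
lid 3117 [ 0.5006 -0.3348  0.085 ] [ 0.729  -0.0979  0.139 ] [ 0.6197 -0.2092  0.1074]
((0.6144422888755798, -0.21670275926589966), (0.2258129119873047, 0.23859193921089172), 0.9796584844589233)
plate 554 [ 0.3609 -0.3066  0.0605] [ 0.479  -0.0803  0.1621]
hi 254 [ 0.3609 -0.2655  0.1103] [ 0.4662 -0.1409  0.1621] [ 0.4321 -0.1983  0.1372]
[0.0346 0.0158 0.0132] [[ 0.0463 -0.9985  0.029 ]
 [-0.4606 -0.0471 -0.8864]
 [-0.8864 -0.0277  0.4621]]
rack 964 [0.5591 0.0583 0.03  ] [0.6944 0.2906 0.07  ] ((0.6271148920059204, 0.1746380776166916), (0.12272624671459198, 0.2263423353433609), 3.7297065258026123)
rackall 2824 ((0.6002794504165649, 0.15786835551261902), (0.27002912759780884, 0.2887613773345947), 88.03285217285156)
rplates 435 [0.5632 0.1011 0.08  ] [0.6898 0.2467 0.1392]
top bench z -0.0010394384933456629 0.004387864397063227
lid 3307 [ 0.5002 -0.3295  0.085 ] [ 0.7256 -0.1024  0.1354] [ 0.6048 -0.2168  0.1065]
((0.6127952933311462, -0.21638928353786469), (0.2238808423280716, 0.22856129705905914), 0.7505570650100708)
plate 300 [ 0.3619 -0.2683  0.0602] [ 0.4795 -0.0814  0.1614]
hi 126 [ 0.3619 -0.2624  0.1101] [ 0.4735 -0.1452  0.1614] [ 0.4279 -0.206   0.144 ]
[0.0342 0.0176 0.0142] [[-0.1128  0.992   0.0572]
 [ 0.8844  0.074   0.4609]
 [-0.4529 -0.1026  0.8856]]
rack 674 [0.5567 0.0555 0.0302] [0.6917 0.2882 0.0699] ((0.6225507259368896, 0.1722344309091568), (0.1223454549908638, 0.2258688062429428), 5.124021053314209)
rackall 2183 ((0.6033568382263184, 0.17116223275661469), (0.2979387938976288, 0.29462695121765137), 89.02883911132812)
rplates 311 [0.5604 0.0991 0.08  ] [0.6864 0.2451 0.1404]
```

```bash
cat >> h.py <<'E'
def project(n,P):
    m=viewer.camera_model(n);T=np.linalg.inv(np.array(m['world_from_camera']))
    K=np.array([[m['fx'],0,m['cx']],[0,m['fy'],m['cy']],[0,0,1]])
    r,_=cv2.Rodrigues(T[:3,:3]); return cv2.projectPoints(np.asarray(P,float).reshape(-1,1,3),r,T[:3,3],K,np.array(m['dist_coeffs']))[0].reshape(-1,2)
def ortho(n,im,x0,x1,y0,y1,z,s=3):
    # metric view of plane z, s px/mm ; columns: -y to the right, rows: -x downward
    w=int((y1-y0)*1000*s);h=int((x1-x0)*1000*s)
    u,v=np.meshgrid(np.arange(w),np.arange(h))
    P=np.dstack([x1-v/1000/s,y1-u/1000/s,np.full(u.shape,z)])
    q=project(n,P.reshape(-1,3)).reshape(h,w,2).astype(np.float32)
    o=cv2.remap(im,q[...,0],q[...,1],cv2.INTER_CUBIC);o=cv2.convertScaleAbs(o,alpha=1.5,beta=10)
    for k in range(int(np.ceil(x0*50)),int(x1*50)+1):
        r=int((x1-k/50)*1000*s);cv2.line(o,(0,r),(w,r),(255,255,0),1);cv2.putText(o,f'{k/50:.2f}',(0,r),0,.4,(0,0,255))
    for k in range(int(np.ceil(y0*50)),int(y1*50)+1):
        c=int((y1-k/50)*1000*s);cv2.line(o,(c,0),(c,h),(255,255,0),1);cv2.putText(o,f'{k/50:.2f}',(c,10),0,.35,(0,0,255))
    return o
E
python3 - <<'E'
from h import *
for n in('scene','top'):
    im=cv2.imread(f'pics/{n}0.png')
    A=ortho(n,im,.53,.72,.05,.30,.062,3.1);B=ortho(n,im,.40,.52,-.33,-.08,.155,3.1)
    cv2.imwrite(f'pics/r_{n}.png',A);cv2.imwrite(f'pics/p_{n}.png',B)
E
```

```text
(no output)
```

View pics/r_scene.png

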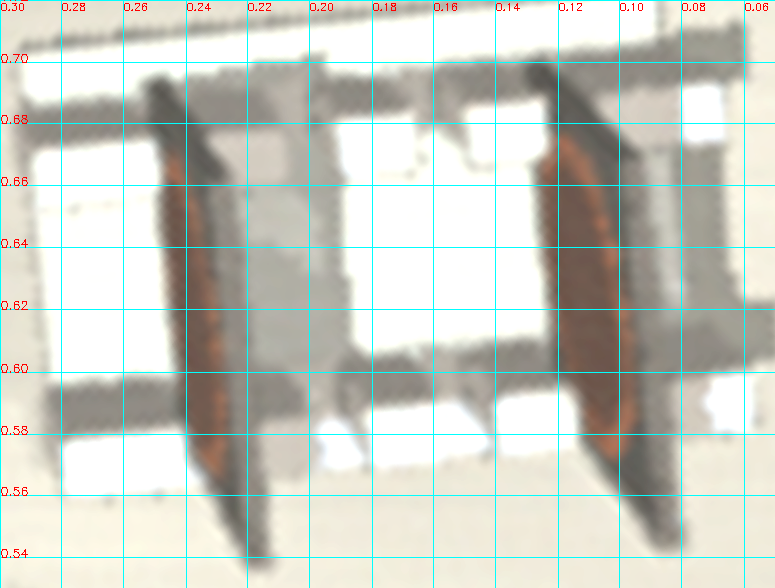

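View pics/r_top.png

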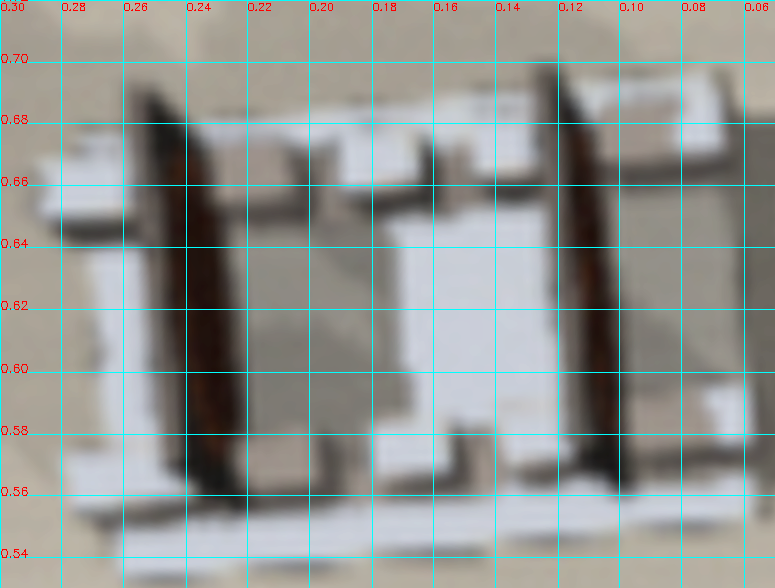

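View pics/p_scene.png

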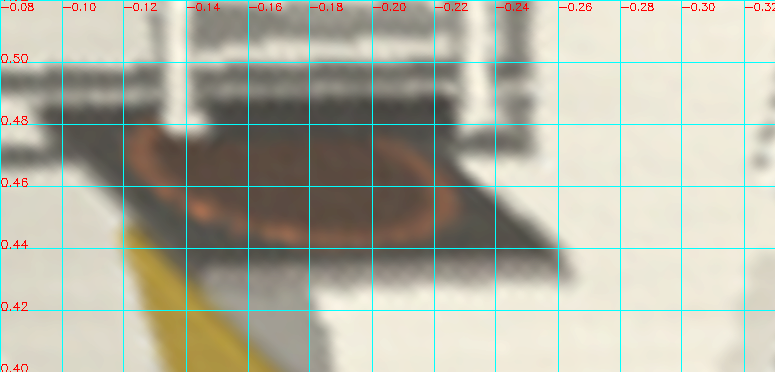

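View pics/p_top.png

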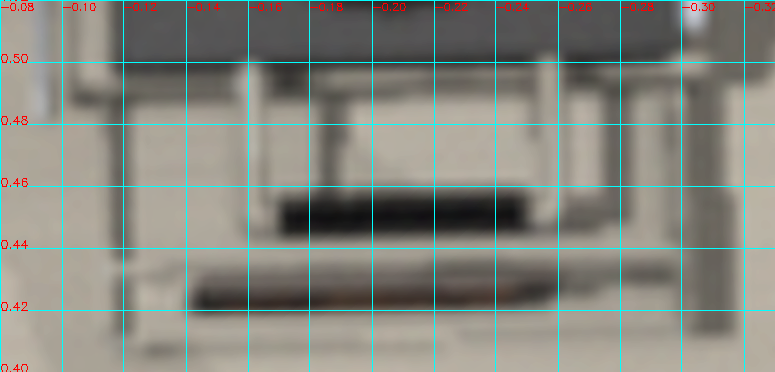

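```bash
cat > fit.py <<'E'
from h import *
from scipy.optimize import differential_evolution
G={}
for n in('scene','top'):
    g=cv2.cvtColor(cv2.imread(f'pics/{n}0.png'),cv2.COLOR_BGR2GRAY).astype(np.float32)
    gx=cv2.Sobel(g,cv2.CV_32F,1,0);gy=cv2.Sobel(g,cv2.CV_32F,0,1)
    G[n]=(np.clip(gx,-150,150),np.clip(gy,-150,150))
def tf(p,Q):
    c,s=np.cos(p[2]),np.sin(p[2]);Q=np.asarray(Q,float)
    return np.stack([p[0]+c*Q[...,0]-s*Q[...,1],p[1]+s*Q[...,0]+c*Q[...,1],Q[...,2]],-1)
def score(p,segs):
    S=0
    for n in('scene','top'):
        gx,gy=G[n]
        W=tf(p,segs) # N,2,3
        t=np.linspace(.05,.95,25)[None,:,None]
        L=W[:,:1]*(1-t)+W[:,1:]*t
        q=project(n,L.reshape(-1,3)).reshape(L.shape[0],25,2)
        d=q[:,-1]-q[:,0];d=d/np.linalg.norm(d,axis=1,keepdims=True);nn=np.stack([-d[:,1],d[:,0]],-1)
        m=q.astype(np.float32)
        a=cv2.remap(gx,m[...,0],m[...,1],1);b=cv2.remap(gy,m[...,0],m[...,1],1)
        v=a*nn[:,:1]+b*nn[:,1:]
        S+=np.abs(v).mean(1).sum()*0.5+np.abs(v.mean(1)).sum()*0.5
    return -S
def fit(segs,bounds):
    best=differential_evolution(score,bounds,args=(np.array(segs,float),),seed=1,maxiter=80,popsize=15,tol=1e-6)
    return best
def rect(x0,x1,y0,y1,z):
    c=[(x0,y0,z),(x1,y0,z),(x1,y1,z),(x0,y1,z)];return [(c[i],c[(i+1)%4]) for i in range(4)]
def draw(n,ps,reg,f,out):
    im=cv2.imread(f'pics/{n}0.png');u0,u1,v0,v1=reg
    o=cv2.convertScaleAbs(cv2.resize(im[v0:v1,u0:u1],None,fx=f,fy=f,interpolation=2),alpha=1.4)
    for p,segs,col in ps:
        for a,b in tf(p,np.array(segs,float)):
            q=(project(n,[a,b])-[u0,v0]+.5)*f;cv2.line(o,tuple(int(x) for x in q[0]),tuple(int(x) for x in q[1]),col,1)
    cv2.imwrite(out,o)
E
python3 - <<'E'
from fit import *
np.set_printoptions(precision=4,suppress=True)
base=rect(-.075,.075,-.1075,.1075,.012)+rect(-.075,.075,-.1075,.1075,0)
e=[-.0705,-.0555,-.0285,-.0135,.0135,.0285,.0555,.0705]
sl=[((a,y,.062),(b,y,.062)) for y in e for a,b in((-.07,-.05),(.05,.07))]
r=fit(base+sl,[(.59,.65),(.14,.20),(-.15,.25)]);print(r.x,r.fun)
r2=fit(base,[(.59,.65),(.14,.20),(-.15,.25)]);print(r2.x,r2.fun)
r3=fit(sl,[(.59,.65),(.14,.20),(-.15,.25)]);print(r3.x,r3.fun)
draw('top',[(r.x,base,(0,0,255)),(r.x,sl,(0,255,0))],(215,305,130,210),8,'pics/o1.png')
draw('scene',[(r.x,base,(0,0,255)),(r.x,sl,(0,255,0))],(295,395,230,315),7,'pics/o2.png')
E
```

```text
Traceback (most recent call last):
  File "fit.py", line 26, in fit
    best=differential_evolution(score,bounds,args=(np.array(segs,float),),seed=1,maxiter=80,popsize=15,tol=1e-6)
  File "fit.py", line 18, in score
    q=project(n,L.reshape(-1,3)).reshape(L.shape[0],25,2)
      ~~~~~~~^^^^^^^^^^^^^^^^^^^
  File "h.py", line 15, in project
    m=viewer.camera_model(n);T=np.linalg.inv(np.array(m['world_from_camera']))
ValueError: time passes only in moves, steps and waits
```

```bash
python3 - <<'E'
from h import *
import pickle
pickle.dump({n:viewer.camera_model(n) for n in('scene','top')},open('cam.pkl','wb'))
E
sed -i "s/viewer.camera_model(n)/CM[n]/; s/^def cap/import pickle\nCM=pickle.load(open('cam.pkl','rb'))\ndef cap/" h.py
cat > rk.py <<'E'
from fit import *
np.set_printoptions(precision=4,suppress=True)
base=rect(-.075,.075,-.1075,.1075,.012)+rect(-.075,.075,-.1075,.1075,0)
e=[-.0705,-.0555,-.0285,-.0135,.0135,.0285,.0555,.0705]
sl=[((a,y,.062),(b,y,.062)) for y in e for a,b in((-.07,-.05),(.05,.07))]
B=[(.59,.65),(.14,.20),(-.15,.25)]
r=fit(base+sl,B);print(r.x,r.fun)
print(fit(base,B).x,fit(sl,B).x)
draw('top',[(r.x,base,(0,0,255)),(r.x,sl,(0,255,0))],(215,305,130,210),8,'pics/o1.png')
draw('scene',[(r.x,base,(0,0,255)),(r.x,sl,(0,255,0))],(295,395,230,315),7,'pics/o2.png')
E
time python3 rk.py
```

```text
[0.6238 0.1725 0.1179] -3254.0626606199858
[0.6239 0.1721 0.1034] [0.6134 0.1678 0.1764]
real	0m12.643s
user	0m13.168s
sys	0m0.181s
```

View pics/o1.png

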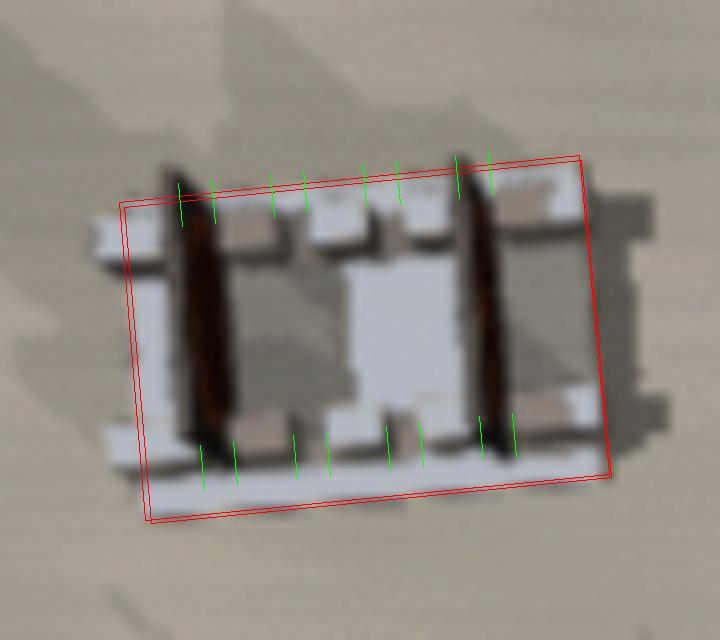

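View pics/o2.png

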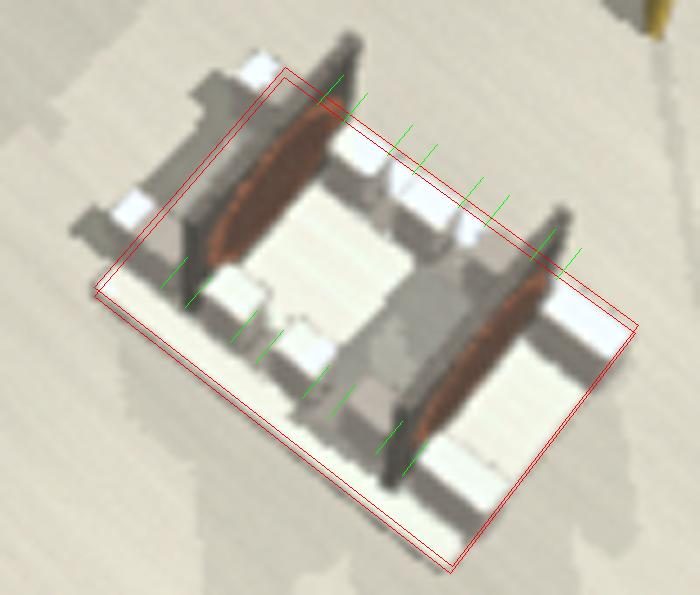

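```bash
cat > ir.py <<'E'
from fit import *
for n in('scene','top'):
    im=cv2.imread(f'pics/{n}0.png')
    cv2.imwrite(f'pics/b_{n}.png',ortho(n,im,.41,.52,-.33,-.09,.099,3.3))
    im2=cv2.convertScaleAbs(im,alpha=1.5)
    c={'scene':(215,285,130,200),'top':(385,445,120,180)}[n]
    cv2.imwrite(f'pics/a_{n}.png',cv2.resize(im2[c[2]:c[3],c[0]:c[1]],None,fx=8,fy=8,interpolation=2))
E
python3 ir.py
```

```text
(no output)
```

View pics/b_scene.png

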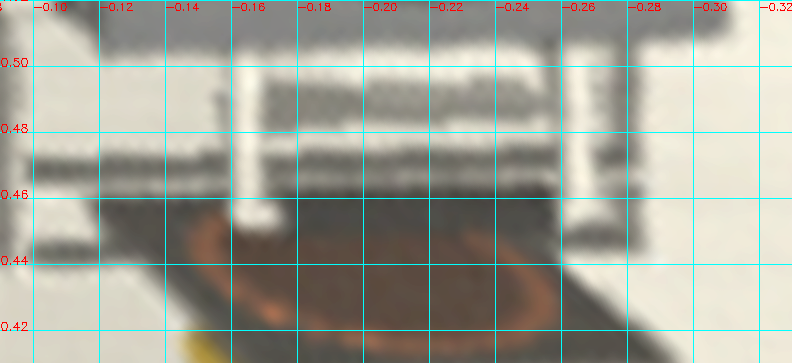

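View pics/b_top.png

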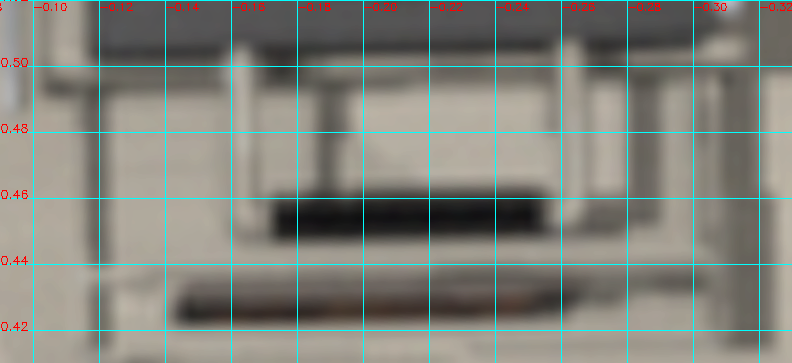

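View pics/a_scene.png

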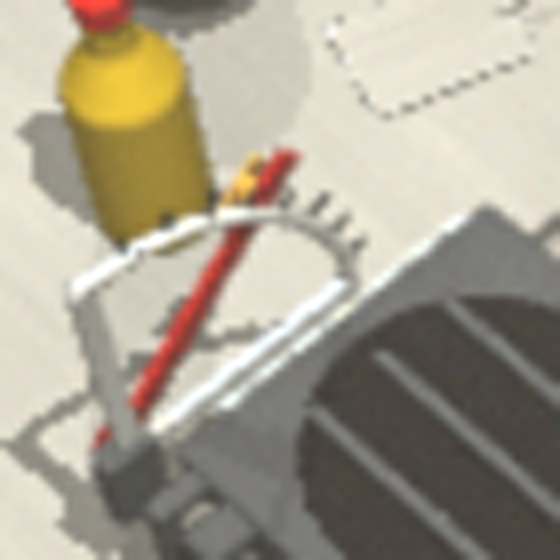

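View pics/a_top.png

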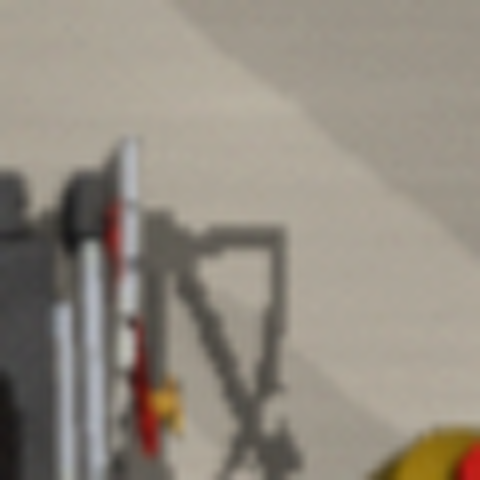

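```bash
cat > tri.py <<'E'
from h import *
def ray(n,uv):
    m=CM[n];K=np.array([[m['fx'],0,m['cx']],[0,m['fy'],m['cy']],[0,0,1]]);T=np.array(m['world_from_camera'])
    p=cv2.undistortPoints(np.array([[uv]],float),K,np.array(m['dist_coeffs'])).ravel()
    d=T[:3,:3]@np.array([p[0],p[1],1]);return T[:3,3],d/np.linalg.norm(d)
def tri(a,b):
    A=0;B=0;
    R_=[ray('scene',a),ray('top',b)]
    for o,d in R_:
        M=np.eye(3)-np.outer(d,d);A=A+M;B=B+M@o
    x=np.linalg.solve(A,B);return x,[np.linalg.norm(np.cross(x-o,d)) for o,d in R_]
E
python3 - <<'E'
from tri import *
np.set_printoptions(precision=4,suppress=True)
sc=lambda c,r:(215+c/8-.5,130+r/8-.5)
tp=lambda c,r:(385+c/8-.5,120+r/8-.5)
print('tip',tri(sc(292,156),tp(150,453)))
# sightline of red pixels: intersect scene rays with plane y_iron=-.122
yaw=.035;h=np.array([.7043,-.205,.092]);n=np.array([-np.sin(yaw),np.cos(yaw),0]);P0=h-.122*n
def hit(nm,uv):
    o,d=ray(nm,uv);return o+d*((P0-o)@n)/(d@n)
ex=np.array([np.cos(yaw),np.sin(yaw),0])
for c,r in[(292,156),(240,240),(190,325),(145,400),(105,437)]:
    p=hit('scene',sc(c,r));q=p-P0;print('scene',p,-q@ex,q[2],np.arctan2(q[2],-q@ex))
s0=cv2.imread('pics/scene0.png').astype(int)
m=(s0[...,2]>90)&(s0[...,1]<60)&(s0[...,0]<70);m[:148]=0;m[190:]=0;m[:,:225]=0;m[:,256:]=0
ys,xs=np.nonzero(m);Q=np.array([hit('scene',(x,y))-P0 for x,y in zip(xs,ys)]);a=-Q@ex;z=Q[:,2]
print(len(xs));k=np.polyfit(a,z,1);print(k,np.arctan(k[0]),a.min(),a.max())
d=np.stack([a,z],1);U,S,V=np.linalg.svd(d-d.mean(0));print(S,V[0],np.arctan2(abs(V[0][1]),abs(V[0][0])),d.mean(0),np.arctan2(d.mean(0)[1],d.mean(0)[0]))
W=cloud('top',np.load('pics/top0.npz')['d']);
for n in('scene','top'):
  P=cloud(n,np.load(f'pics/{n}0.npz')['d']).reshape(-1,3);im=np.load(f'pics/{n}0.npz')['im'].reshape(-1,3).astype(int)
  Y=(im[:,2]>100)&(im[:,1]>90)&(im[:,0]<70)&(P[:,0]>.2)&(P[:,0]<.48)&(P[:,2]>.02)&(P[:,2]<.3)&(P[:,1]<.1)&(P[:,1]>-.4)
  G_=(im[:,1]>im[:,2]+30)&(im[:,1]>im[:,0]+25)&(P[:,0]>.2)&(P[:,0]<.5)
  print(n,Y.sum(),G_.sum());
  for nm,q in(('Y',P[Y]),('G',P[G_])):
    if len(q)>3:
      lab=None
      for lo,hi in((-.4,-.15),(-.15,-.05),(-.05,.1)):
        t=q[(q[:,1]>lo)&(q[:,1]<hi)]
        if len(t)>3:print(nm,len(t),np.percentile(t,2,axis=0),np.percentile(t,98,axis=0))
E
```

```text
tip (array([ 0.5895, -0.3334,  0.1877]), [np.float64(0.001538979641435071), np.float64(0.0015389796414353304)])
scene [ 0.5926 -0.331   0.1933] 0.11608601944665224 0.10126889970484884 0.7173333088060182
scene [ 0.6274 -0.3298  0.1663] 0.08125089922996967 0.07427760358675858 0.740592044967742
scene [ 0.6619 -0.3286  0.1373] 0.04673431050087442 0.045273859121694876 0.769526434309265
scene [ 0.6932 -0.3275  0.1118] 0.015400927346397851 0.019750107998176863 0.9085009058084824
scene [ 0.7168 -0.3266  0.1083] -0.008279287962696568 0.016278041197039655 2.041313723254594
56
[0.8072 0.0123] 0.6791000514924133 -0.006777332895808669 0.11217512614203796
[0.2869 0.0275] [-0.7734 -0.6339] 0.6866395961048664 [0.0573 0.0585] 0.7965510901464801
scene 298 182
Y 284 [ 0.2043 -0.3443  0.0244] [ 0.37   -0.1916  0.1239]
Y 14 [0.3373 0.0812 0.0785] [0.352  0.0987 0.1247]
G 91 [ 0.3234 -0.0804  0.0055] [ 0.3964 -0.0508  0.1233]
G 91 [ 0.2959 -0.0499  0.0143] [ 0.3453 -0.0243  0.1235]
top 97 79
Y 86 [ 0.2022 -0.3433  0.1101] [ 0.3687 -0.1949  0.1278]
Y 11 [0.3329 0.085  0.1114] [0.3457 0.0994 0.1287]
G 42 [ 0.3348 -0.0781  0.1081] [ 0.3906 -0.0514  0.1269]
G 37 [ 0.2897 -0.0485  0.1128] [ 0.3397 -0.025   0.1251]
```

```bash
cat > go.py <<'E'
from h import *
np.set_printoptions(precision=4,suppress=True)
def tgt(yaw,tilt=0):
    # tool down, tool y axis at world angle yaw; tilt forward about world y
    y=np.array([np.cos(yaw),np.sin(yaw),0]);z=np.array([0,0,-1.]);x=np.cross(y,z)
    return np.stack([x,y,z],1)
def rel(p,M=None,s=None):
    s=s or observe();A=R.from_rotvec(s['ee_rot']).as_matrix()
    d=A.T@(np.array(p)-s['eef_pos'])*1000
    w=R.from_matrix(A.T@M).as_rotvec() if M is not None else np.zeros(3)
    n=max(np.linalg.norm(d)/41,np.linalg.norm(w)/.122)
    print('t',s['t'],'pos',s['eef_pos'],'op',round(s['opening'],3),'d(tool mm)',d,'turn',w,'rows>=',n)
E
python3 - <<'E'
from go import *
s=observe();A=R.from_rotvec(s['ee_rot']).as_matrix();print(A)
for y in(.025,.025+np.pi):
  rel([.432,-.205,.30],tgt(y))
E
```

```text
[[-0.9425  0.3342 -0.0004]
 [ 0.3342  0.9425 -0.0015]
 [-0.0001 -0.0016 -1.    ]]
t 0.1 pos [0.2171 0.6121 0.2138] op 0.999 d(tool mm) [-475.6568 -698.439   -85.0876] turn [-0.0013  0.0011  1.205 ] rows>= 20.71457465372795
t 0.1 pos [0.2171 0.6121 0.2138] op 0.999 d(tool mm) [-475.6568 -698.439   -85.0876] turn [-0.0012 -0.0014 -1.9366] rows>= 20.71457465372795
```

>>> servo_tool(
  rows=[
    [[-31,-22.6,-6.6,0,0,0,0.5],[-31,-22.6,-6.6,0,0,0,0.5],[-31,-22.6,-6.6,0,0,0,0.5],[-31,-22.6,-6.6,0,0,0,0.5],[-31,-22.6,-6.6,0,0,0,0.5],[-31,-22.6,-6.6,0,0,0,0.5],[-31,-22.6,-6.6,0,0,0,0.5],[-31,-22.6,-6.6,0,0,0,0.5],[-31,-22.6,-6.6,0,0,0,0.5],[-31,-22.6,-6.6,0,0,0,0.5],[-31,-22.6,-6.6,0,0,0,0.5],[-31,-22.6,-6.6,0,0,0,0.5],[-31,-22.6,-6.6,0,0,0,0.5]],
  ],
)

```text
t: 1.18
eef_pos: [0.4994, 0.1992, 0.3006]
ee_rot: [-0.533, -3.096, 0.0]
ft_force: [1.0, 0.7, 0.6]
opening: 0.5
```

>>> servo_tool(
  rows=[
    [[-6.5,-36.8,0,0,0,0,0.5],[-6.5,-36.8,0,0,0,0,0.5],[-6.5,-36.8,0,0,0,0,0.5],[-6.5,-36.8,0,0,0,0,0.5],[-6.5,-36.8,0,0,0,0,0.5],[-6.5,-36.8,0,0,0,0,0.5],[-6.5,-36.8,0,0,0,0,0.5],[-6.5,-36.8,0,0,0,0,0.5],[-6.5,-36.8,0,0,0,0,0.5],[-6.5,-36.8,0,0,0,0,0.5],[0,0,0,0,0,0.12,0.5],[0,0,0,0,0,0.12,0.5],[0,0,0,0,0,0.12,0.5],[0,0,0,0,0,0.12,0.5],[0,0,0,0,0,0.12,0.5],[0,0,0,0,0,0.12,0.5],[0,0,0,0,0,0.12,0.5],[0,0,0,0,0,0.12,0.5],[0,0,0,0,0,0.12,0.5],[0,0,0,0,0,0.12,0.5]],
  ],
)

```text
t: 2.85
eef_pos: [0.4368, -0.1675, 0.3001]
ee_rot: [-2.194, -2.248, 0.0]
ft_force: [0.1, 0.3, -0.2]
opening: 0.497
```

```bash
python3 - <<'E'
from go import *
s=observe();print(s['qpos'],s['ft_force'])
rel([.432,-.205,.2],tgt(.025));cap('scene','s1')
i=cv2.imread('pics/s1.png');cv2.imwrite('pics/s1c.png',cv2.convertScaleAbs(cv2.resize(i[90:240,200:400],None,fx=4,fy=4,interpolation=2),alpha=1.4))
E
```

```text
[-0.2677  0.0502  0.5928  1.9573 -0.0308  1.1434  0.3613] [ 0.1187  0.2659 -0.2295]
t 2.85 pos [ 0.4368 -0.1675  0.3001] op 0.497 d(tool mm) [-37.4314  -5.6696 100.101 ] turn [-0.0006 -0.0002 -0.001 ] rows>= 2.6102656218774007
```

View pics/s1c.png

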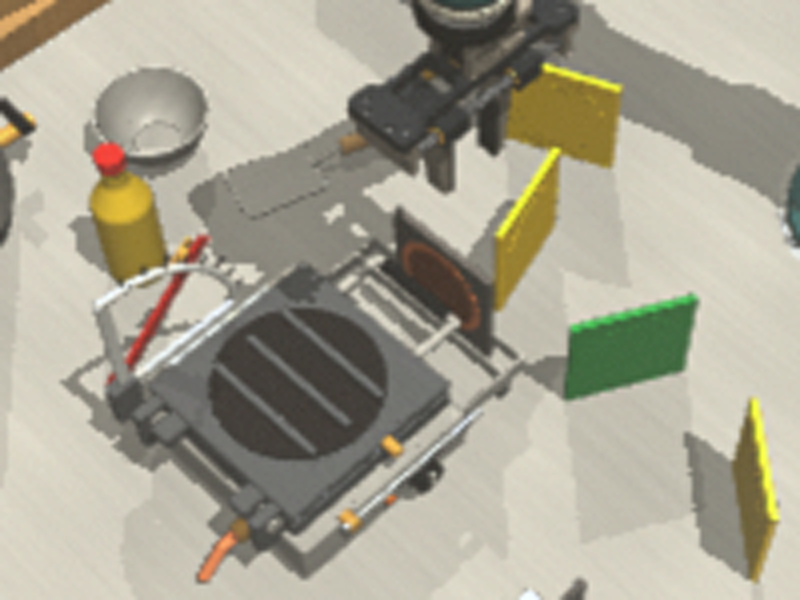

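>>> servo_tool(
  rows=[
    [[-37.4,-5.7,0,0,0,0,0.5],[0,0,30,0,0,0,0.5],[0,0,30,0,0,0,0.5],[0,0,30,0,0,0,0.5],[0,0,30,0,0,0,0.5],[0,0,30,0,0,0,0.5],[0,0,15,0,0,0,0.5],[0,0,10,0,0,0,0.5],[0,0,8,0,0,0,0.5],[0,0,0,0,0,0,0.5]],
  ],
  squeeze=25,
)

```text
t: 3.73
eef_pos: [0.4321, -0.2049, 0.1165]
ee_rot: [-2.186, -2.255, 0.002]
ft_force: [-0.4, 0.3, -0.7]
opening: 0.502
```

```bash
python3 - <<'E'
from go import *
s=observe();print(s['ft_force'])
rel([.432,-.205,.117],tgt(.025));cap('scene','s2');cap('top','t2')
i=cv2.imread('pics/s2.png');cv2.imwrite('pics/s2c.png',cv2.convertScaleAbs(cv2.resize(i[110:210,240:370],None,fx=6,fy=6,interpolation=2),alpha=1.4))
i=cv2.imread('pics/t2.png');cv2.imwrite('pics/t2c.png',cv2.convertScaleAbs(cv2.resize(i[180:250,320:410],None,fx=8,fy=8,interpolation=2),alpha=1.4))
E
```

```text
[-0.4264  0.3076 -0.7475]
t 3.7333 pos [ 0.4321 -0.2049  0.1165] op 0.502 d(tool mm) [-0.0499 -0.0724 -0.5156] turn [-0.0017 -0.0003  0.006 ] rows>= 0.050793311912078476
```

View pics/s2c.png

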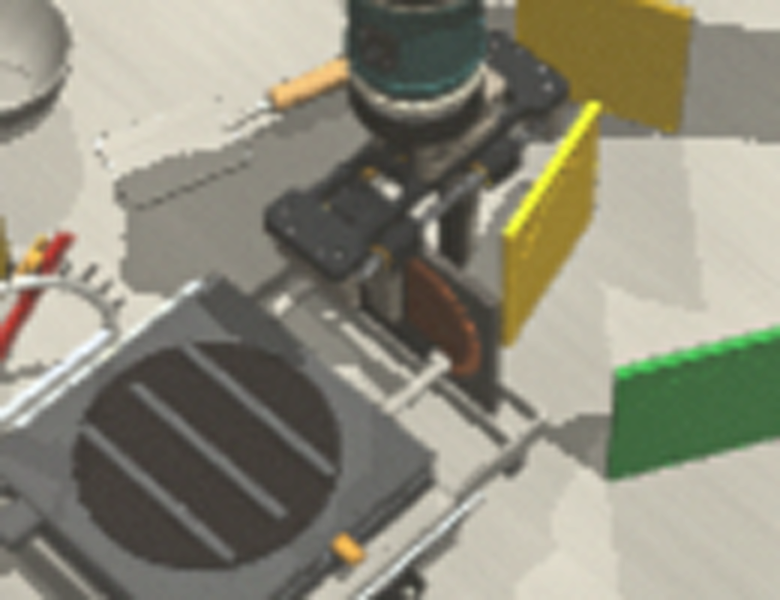

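View pics/t2c.png

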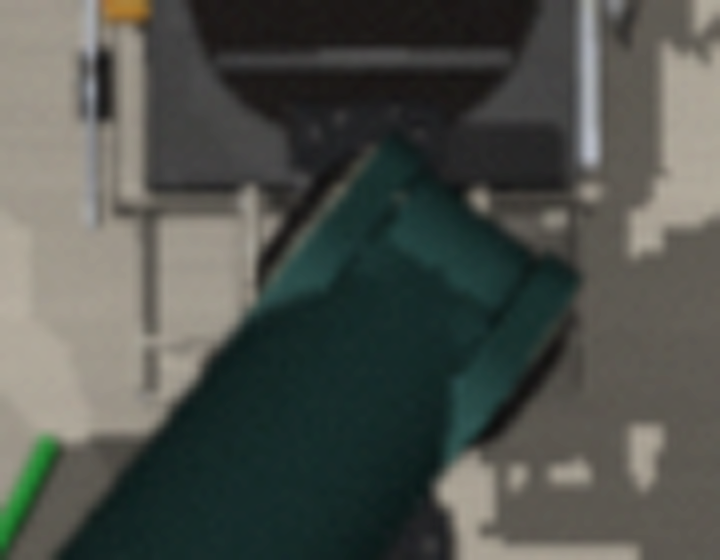

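The fingers straddle the plate: in the crop the rear finger is at about (380,290) and the plate face at (440,310). I'll close on it, then lift.

>>> servo_tool(
  rows=[
    [[0,0,0,0,0,0,0.7],[0,0,0,0,0,0,0.85],[0,0,0,0,0,0,1],[0,0,0,0,0,0,1],[0,0,0,0,0,0,1],[0,0,0,0,0,0,1],[0,0,0,0,0,0,1]],
  ],
  squeeze=30,
)

```text
t: 4.42
eef_pos: [0.4326, -0.2051, 0.1175]
ee_rot: [2.188, 2.255, 0.0]
ft_force: [-0.4, 0.1, 2.4]
opening: 0.084
```

>>> servo_tool(
  rows=[
    [[0,0,-5,0,0,0,1],[0,0,-10,0,0,0,1],[0,0,-20,0,0,0,1],[0,0,-30,0,0,0,1],[0,0,-30,0,0,0,1],[0,0,-30,0,0,0,1],[0,0,-30,0,0,0,1],[0,0,-10,0,0,0,1],[0,0,0,0,0,0,1]],
  ],
)

```text
t: 5.17
eef_pos: [0.4338, -0.2057, 0.2849]
ee_rot: [2.185, 2.251, 0.006]
ft_force: [-0.2, -0.2, -3.2]
opening: 0.081
```

```bash
python3 - <<'E'
from go import *
s=observe();print(s['ft_force'],s['qpos'])
rel([.432,-.205,.117],tgt(.025));cap('scene','s3')
i=cv2.imread('pics/s3.png');cv2.imwrite('pics/s3c.png',cv2.convertScaleAbs(cv2.resize(i[70:230,200:400],None,fx=4,fy=3.7,interpolation=2),alpha=1.4))
# refined rack
from fit import *
base=rect(-.075,.075,-.1075,.1075,.012)+rect(-.075,.075,-.1075,.1075,0)
e=[-.0285,-.0135,.0135,.0285]
B=[(.61,.635),(.16,.185),(.03,.18)]
for xi in(.035,.04,.045):
  sl=[((a,y,.062),(b,y,.062)) for y in e for a,b in((-xi-.022,-xi),(xi,xi+.022))]
  r=fit(base+sl,B);print(xi,r.x,r.fun)
draw('top',[(r.x,base,(0,0,255)),(r.x,sl,(0,255,0))],(215,305,130,210),8,'pics/o1.png')
draw('scene',[(r.x,base,(0,0,255)),(r.x,sl,(0,255,0))],(295,395,230,315),7,'pics/o2.png')
E
```

```text
[-0.2016 -0.2371 -3.1632] [-0.2277  0.091   0.6519  1.9596 -0.0639  1.105   0.4806]
t 5.1667 pos [ 0.4338 -0.2057  0.2849] op 0.081 d(tool mm) [  0.8475  -2.7198 167.847 ] turn [0.0057 0.0006 0.005 ] rows>= 4.094419580500512
0.035 [0.624  0.1725 0.1051] -2561.5502694756406
0.04 [0.624  0.1725 0.1056] -2379.898231791185
0.045 [0.6242 0.1725 0.1033] -1995.7074627443349
```

View pics/s3c.png

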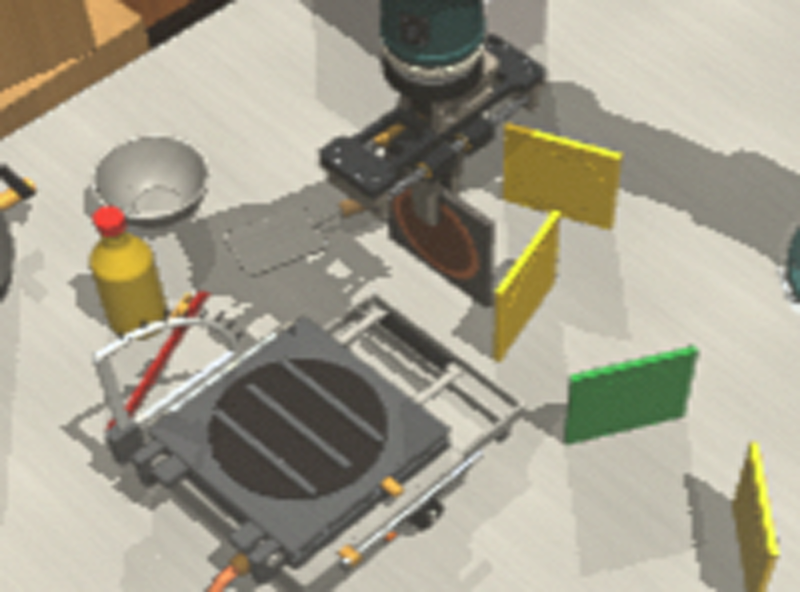

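View pics/o1.png

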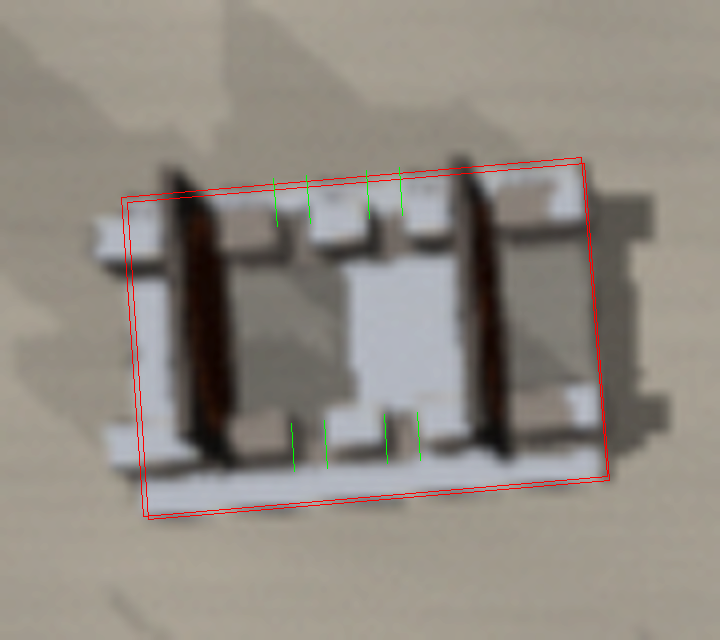

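View pics/o2.png

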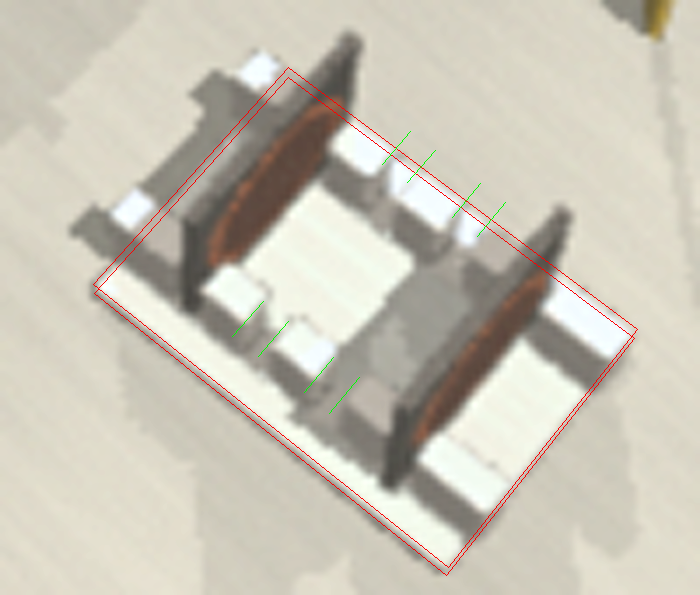

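```bash
python3 - <<'E'
from go import *
rel([.6262,.1516,.285],tgt(1.675))
E
```

```text
t 5.2167 pos [ 0.4326 -0.205   0.2827] op 0.084 d(tool mm) [350.6235 204.2304  -1.8161] turn [ 0.0017  0.0013 -1.6448] rows>= 13.482204155671747
```

>>> servo_tool(
  rows=[
    [[10,6,-1.8,0,0,0,1],[20,11.6,0,0,0,0,1],[29.6,17.2,0,0,0,0,1],[29.6,17.2,0,0,0,0,1],[29.6,17.2,0,0,0,0,1],[29.6,17.2,0,0,0,0,1],[29.6,17.2,0,0,0,0,1],[29.6,17.2,0,0,0,0,1],[29.6,17.2,0,0,0,0,1],[29.6,17.2,0,0,0,0,1],[29.6,17.2,0,0,0,0,1],[29.6,17.2,0,0,0,0,1],[20,11.6,0,0,0,0,1],[4.6,3,0,0,0,0,1]],
  ],
)

```text
t: 6.38
eef_pos: [0.6255, 0.1569, 0.2796]
ee_rot: [-2.178, -2.258, 0.006]
ft_force: [0.4, 0.7, -3.3]
opening: 0.084
```

>>> servo_tool(
  rows=[
    [[0,0,0,0,0,-0.055,1],[0,0,0,0,0,-0.1,1],[0,0,0,0,0,-0.1,1],[0,0,0,0,0,-0.1,1],[0,0,0,0,0,-0.1,1],[0,0,0,0,0,-0.1,1],[0,0,0,0,0,-0.1,1],[0,0,0,0,0,-0.1,1],[0,0,0,0,0,-0.1,1],[0,0,0,0,0,-0.1,1],[0,0,0,0,0,-0.1,1],[0,0,0,0,0,-0.1,1],[0,0,0,0,0,-0.1,1],[0,0,0,0,0,-0.1,1],[0,0,0,0,0,-0.1,1],[0,0,0,0,0,-0.1,1],[0,0,0,0,0,-0.09,1],[0,0,0,0,0,0,1]],
  ],
)

```text
t: 7.88
eef_pos: [0.6249, 0.1501, 0.2812]
ee_rot: [0.165, -3.132, 0.002]
ft_force: [0.2, 0.2, -3.3]
opening: 0.087
```

```bash
python3 - <<'E'
from go import *
s=observe();print(s['ft_force'],s['qpos'])
rel([.6262,.1516,.285],tgt(1.675));i,_=cap('scene','s4');t,_=cap('top','t4')
cv2.imwrite('pics/s4c.png',cv2.convertScaleAbs(cv2.resize(i[170:320,270:420],None,fx=4,fy=4,interpolation=2),alpha=1.4))
cv2.imwrite('pics/t4c.png',cv2.convertScaleAbs(cv2.resize(t[130:230,200:320],None,fx=6,fy=6,interpolation=2),alpha=1.4))
E
```

```text
[ 0.2014  0.2171 -3.3379] [-0.3693  0.4008  0.1108  1.5508 -0.0461  1.1975  1.426 ]
t 7.8833 pos [0.6249 0.1501 0.2812] op 0.087 d(tool mm) [-1.4275  1.3505 -3.833 ] turn [-0.001  -0.0049  0.0011] rows>= 0.10505787135615487
```

View pics/s4c.png

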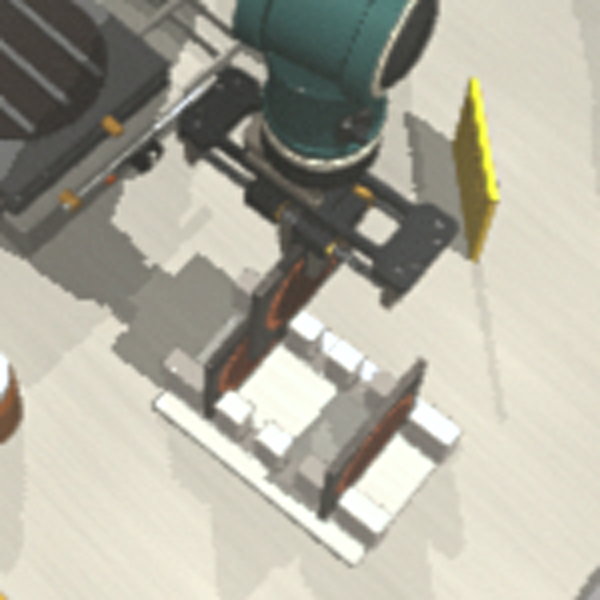

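View pics/t4c.png

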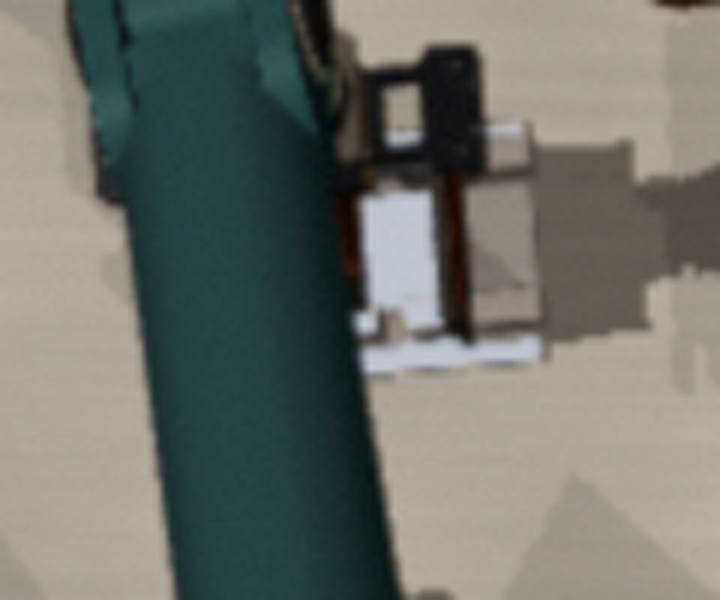

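>>> servo_tool(
  rows=[
    [[-1.4,1.3,10,0,0,0,1],[0,0,25,0,0,0,1],[0,0,30,0,0,0,1],[0,0,30,0,0,0,1],[0,0,18,0,0,0,1],[0,0,7,0,0,0,1],[0,0,0,0,0,0,1],[0,0,0,0,0,0,1]],
  ],
)

```text
t: 8.65
eef_pos: [0.6278, 0.153, 0.1643]
ee_rot: [-0.163, 3.137, -0.0]
ft_force: [0.9, 0.3, -2.8]
opening: 0.082
```

```bash
cat > ov.py <<'E'
from go import *
import fit,sys
tag=sys.argv[1]
s=observe();print(s['ft_force']);rel([.6262,.1516,.1575],tgt(1.675))
i,_=cap('scene','s'+tag)
p=np.array([.624,.1725,.104])
e=[-.0285,-.0135,.0135,.0285]
base=fit.rect(-.075,.075,-.1075,.1075,.012)
sl=[((a,y,.062),(b,y,.062)) for y in e for a,b in((-.065,-.035),(.035,.065))]
# plate model at current tool pose
A=R.from_rotvec(s['ee_rot']).as_matrix();t=s['eef_pos']
u0,v0,f=300,205,7
o=cv2.convertScaleAbs(cv2.resize(i[v0:v0+85,u0:u0+110],None,fx=f,fy=f,interpolation=2),alpha=1.4)
def L(a,b,c):
    q=(project('scene',[a,b])-[u0,v0]+.5)*f;cv2.line(o,tuple(int(x) for x in q[0]),tuple(int(x) for x in q[1]),c,1)
for a,b in fit.tf(p,np.array(base+sl)):L(a,b,(0,255,0))
for yy in(-.004,.004):
    zt,zb=-.0375,.0825
    c=[t+A@np.array(v) for v in((-.06,yy,zt),(.06,yy,zt),(.06,yy,zb),(-.06,yy,zb))]
    for k in range(4):L(c[k],c[(k+1)%4],(255,0,255))
cv2.imwrite(f'pics/s{tag}c.png',o)
E
python3 ov.py 5
```

```text
[ 0.8856  0.3423 -2.7928]
t 8.65 pos [0.6278 0.153  0.1643] op 0.082 d(tool mm) [ 1.6939 -1.1911  6.824 ] turn [-0.0001  0.0003 -0.0006] rows>= 0.17393297677841302
```

View pics/s5c.png

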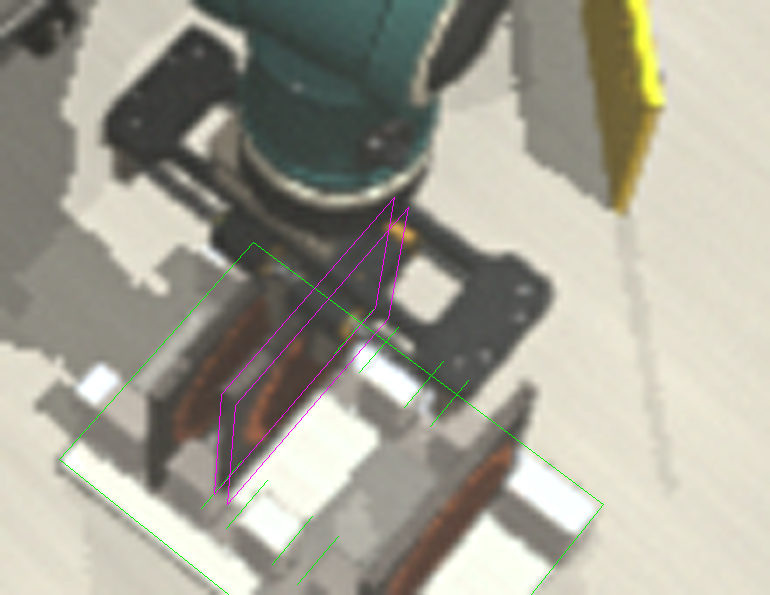

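>>> servo_tool(
  rows=[
    [[1,-0.7,5,0,0,0,1],[0,0,6,0,0,0,1],[0,0,6,0,0,0,1],[0,0,6,0,0,0,1],[0,0,4,0,0,0,1],[0,0,0,0,0,0,1],[0,0,0,0,0,0,1]],
  ],
)

```text
t: 9.28
eef_pos: [0.6263, 0.152, 0.1368]
ee_rot: [0.164, -3.137, 0.0]
ft_force: [0.5, 0.2, -3.1]
opening: 0.088
```

```bash
python3 ov.py 6
```

```text
[ 0.478   0.2274 -3.0643]
t 9.2833 pos [0.6263 0.152  0.1368] op 0.088 d(tool mm) [  0.187   -0.4198 -20.7138] turn [-0.0002 -0.0006 -0.    ] rows>= 0.5053386862887124
```

View pics/s6c.png

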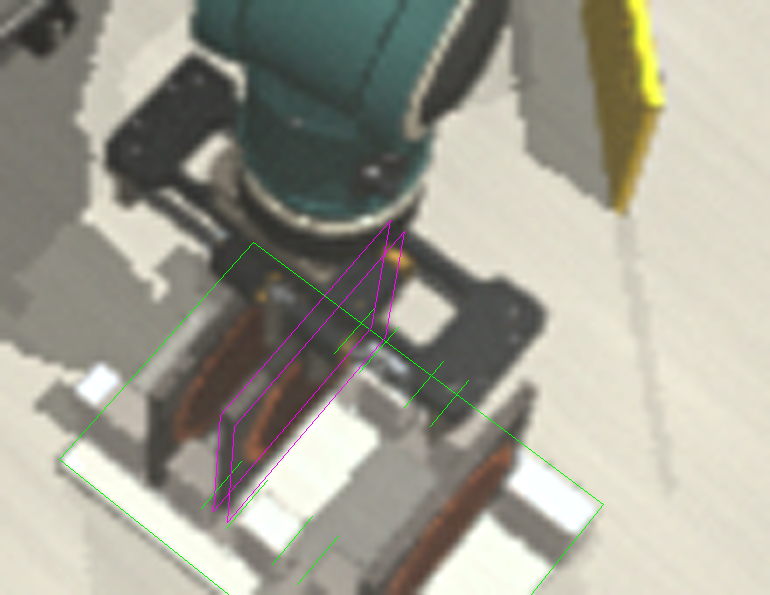

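>>> servo_tool(
  rows=[
    [[0,0,4,0,0,0,1],[0,0,5,0,0,0,1],[0,0,5,0,0,0,1],[0,0,5,0,0,0,1],[0,0,5,0,0,0,1],[0,0,5,0,0,0,1],[0,0,4,0,0,0,1],[0,0,3,0,0,0,1],[0,0,0,0,0,0,1]],
  ],
)

```text
t: 10.08
eef_pos: [0.626, 0.152, 0.1003]
ee_rot: [0.163, -3.136, 0.001]
ft_force: [-0.9, -0.8, -2.8]
opening: 0.085
```

>>> servo_tool(
  rows=[
    [[0,0,2,0,0,0,1],[0,0,1.5,0,0,0,1],[0,0,1,0,0,0,1],[0,0,0,0,0,0,1],[0,0,0,0,0,0,1]],
  ],
)

```text
t: 10.5
eef_pos: [0.6265, 0.1521, 0.0968]
ee_rot: [-0.164, 3.137, 0.0]
ft_force: [-0.5, 0.4, -2.7]
opening: 0.086
```

>>> servo_tool(
  rows=[
    [[0,0,1,0,0,0,1],[0,0,1,0,0,0,1],[0,0,1,0,0,0,1],[0,0,0,0,0,0,1],[0,0,0,0,0,0,1]],
  ],
)

```text
t: 10.92
eef_pos: [0.6267, 0.1521, 0.0946]
ee_rot: [-0.163, 3.137, 0.0]
ft_force: [-1.9, -0.8, 4.6]
opening: 0.089
```

>>> servo_tool(
  rows=[
    [[0,0,0,0,0,0,0.85],[0,0,0,0,0,0,0.8],[0,0,0,0,0,0,0.75],[0,0,0,0,0,0,0.75],[0,0,0,0,0,0,0.75]],
  ],
)

```text
t: 11.33
eef_pos: [0.6266, 0.1521, 0.0936]
ee_rot: [-0.164, 3.137, 0.0]
ft_force: [-0.8, -0.1, -0.5]
opening: 0.247
```

>>> servo_tool(
  rows=[
    [[0,0,-5,0,0,0,0.75],[0,0,-10,0,0,0,0.75],[0,0,-15,0,0,0,0.75],[0,0,-30,0,0,0,0.75],[0,0,-30,0,0,0,0.75],[0,0,-30,0,0,0,0.75],[0,0,-30,0,0,0,0.75],[0,0,-30,0,0,0,0.6],[0,0,-20,0,0,0,0.5],[0,0,0,0,0,0,0.5]],
  ],
)

```text
t: 12.17
eef_pos: [0.629, 0.1526, 0.3006]
ee_rot: [-0.163, 3.127, 0.004]
ft_force: [0.2, 0.4, -0.2]
opening: 0.444
```

```bash
python3 - <<'E'
from go import *
s=observe();print(s['ft_force'],s['qpos'])
# grip handle: yaw .035, above bar
rel([.4545,-.214,.29],tgt(.035))
i,_=cap('scene','s7')
cv2.imwrite('pics/s7c.png',cv2.convertScaleAbs(cv2.resize(i[205:310,290:400],None,fx=6,fy=5.5,interpolation=2),alpha=1.4))
E
```

```text
[ 0.1941  0.3783 -0.1556] [-0.3729  0.3866  0.1133  1.5276 -0.0458  1.2195  1.4222]
t 12.1667 pos [0.629  0.1526 0.3006] op 0.444 d(tool mm) [ 211.6738 -346.5128    7.694 ] turn [0.01   0.0062 1.6398] rows>= 13.441312360532255
```

View pics/s7c.png

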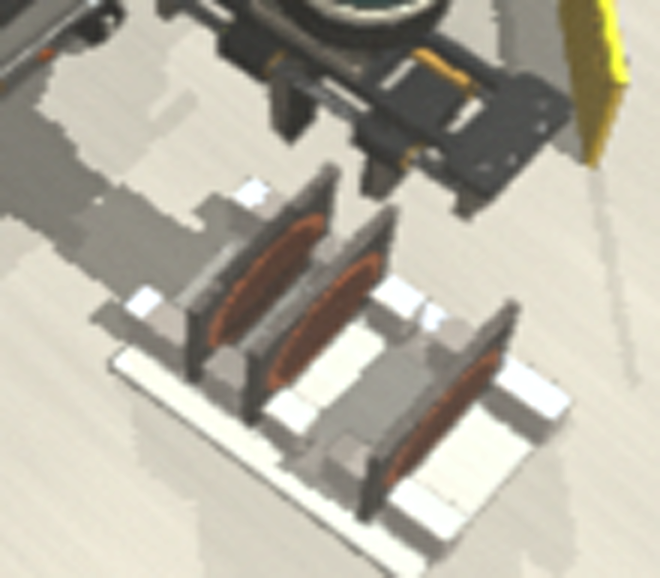

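>>> servo_tool(
  rows=[
    [[8,-12,1,0,0,0,0.67],[16,-26,1,0,0,0,0.67],[20,-33,1,0,0,0,0.67],[20,-33,1,0,0,0,0.67],[20,-33,1,0,0,0,0.67],[20,-33,1,0,0,0,0.67],[20,-33,1,0,0,0,0.67],[20,-33,0,0,0,0,0.67],[20,-33,0,0,0,0,0.67],[20,-33,0,0,0,0,0.67],[16,-26,0,0,0,0,0.67],[12,-18.5,0,0,0,0,0.67]],
  ],
)

```text
t: 13.22
eef_pos: [0.4491, -0.2174, 0.286]
ee_rot: [0.158, -3.136, -0.0]
ft_force: [0.4, 0.1, -0.1]
opening: 0.335
```

>>> servo_tool(
  rows=[
    [[0,0,0,0,0,0.06,0.67],[0,0,0,0,0,0.11,0.67],[0,0,0,0,0,0.11,0.67],[0,0,0,0,0,0.11,0.67],[0,0,0,0,0,0.11,0.67],[0,0,0,0,0,0.11,0.67],[0,0,0,0,0,0.11,0.67],[0,0,0,0,0,0.11,0.67],[0,0,0,0,0,0.11,0.67],[0,0,0,0,0,0.11,0.67],[0,0,0,0,0,0.11,0.67],[0,0,0,0,0,0.11,0.67],[0,0,0,0,0,0.11,0.67],[0,0,0,0,0,0.11,0.67],[0,0,0,0,0,0.11,0.67],[0,0,0,0,0,0.04,0.67],[0,0,0,0,0,0,0.67],[0,0,0,0,0,0,0.67]],
  ],
)

```text
t: 14.72
eef_pos: [0.4511, -0.2143, 0.286]
ee_rot: [-2.18, -2.261, 0.001]
ft_force: [-0.5, 0.2, -0.3]
opening: 0.332
```

```bash
python3 - <<'E'
from go import *
s=observe();print(s['ft_force'],s['qpos'])
rel([.4545,-.214,.17],tgt(.035))
i,_=cap('top','t8');
cv2.imwrite('pics/t8c.png',cv2.convertScaleAbs(cv2.resize(i[130:250,220:420],None,fx=4,fy=4,interpolation=2),alpha=1.4))
E
```

```text
[-0.4922  0.1954 -0.2776] [-0.041   0.1336  0.464   1.904  -0.0661  1.1203  0.4847]
t 14.7167 pos [ 0.4511 -0.2143  0.286 ] op 0.332 d(tool mm) [  0.1314   3.5302 115.994 ] turn [-0.0014 -0.0005  0.0014] rows>= 2.830434773093623
```

View pics/t8c.png

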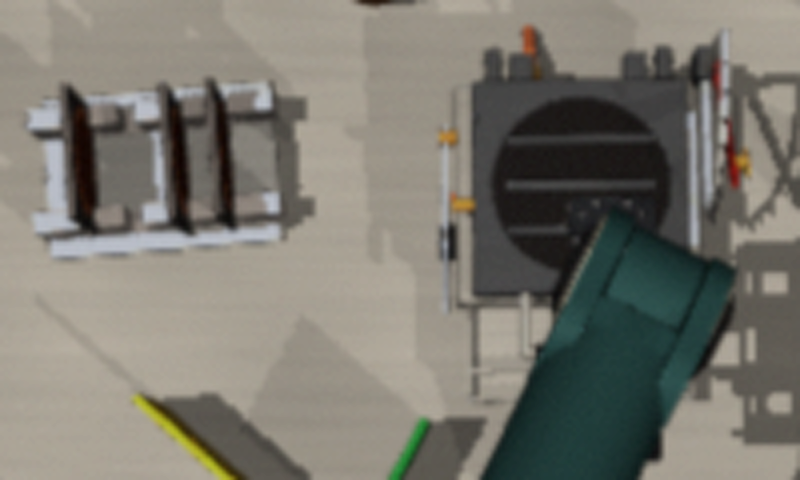

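>>> servo_tool(
  rows=[
    [[0,3.5,15,0,0,0,0.67],[0,0,30,0,0,0,0.67],[0,0,30,0,0,0,0.67],[0,0,30,0,0,0,0.67],[0,0,25,0,0,0,0.67],[0,0,15,0,0,0,0.67],[0,0,10,0,0,0,0.67],[0,0,0,0,0,0,0.67]],
  ],
)

```text
t: 15.43
eef_pos: [0.4538, -0.214, 0.1298]
ee_rot: [-2.179, -2.258, 0.003]
ft_force: [-0.8, 0.2, 0.7]
opening: 0.33
```

```bash
python3 - <<'E'
from go import *
s=observe();print(s['ft_force'])
rel([.4545,-.214,.080],tgt(.035))
i,_=cap('scene','s9')
cv2.imwrite('pics/s9c.png',cv2.convertScaleAbs(cv2.resize(i[120:200,250:350],None,fx=7,fy=7,interpolation=2),alpha=1.4))
E
```

```text
[-0.8006  0.2065  0.748 ]
t 15.4333 pos [ 0.4538 -0.214   0.1298] op 0.33 d(tool mm) [-0.1098  0.8657 49.7671] turn [-0.0038 -0.0011  0.0005] rows>= 1.2140186109320834
```

View pics/s9c.png

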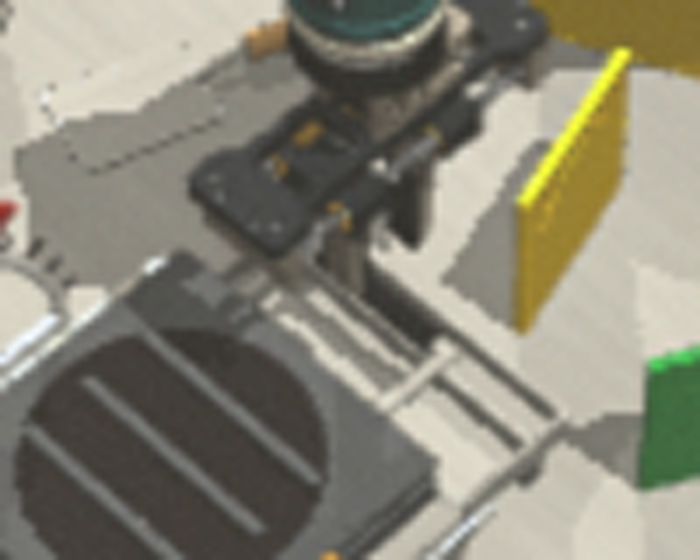

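>>> servo_tool(
  rows=[
    [[0,0.5,8,0,0,0,0.67],[0,0,8,0,0,0,0.67],[0,0,8,0,0,0,0.67],[0,0,8,0,0,0,0.67],[0,0,8,0,0,0,0.67],[0,0,6,0,0,0,0.67],[0,0,3,0,0,0,0.67],[0,0,0,0,0,0,0.67]],
  ],
)

```text
t: 16.15
eef_pos: [0.4551, -0.2143, 0.0818]
ee_rot: [-2.181, -2.259, 0.001]
ft_force: [-0.7, 1.0, -0.3]
opening: 0.328
```

>>> servo_tool(
  rows=[
    [[0,0,0,0,0,0,0.75],[0,0,0,0,0,0,0.8],[0,0,0,0,0,0,0.85],[0,0,0,0,0,0,0.9],[0,0,0,0,0,0,1],[0,0,0,0,0,0,1],[0,0,0,0,0,0,1]],
  ],
  squeeze=35,
)

```text
t: 16.73
eef_pos: [0.457, -0.2146, 0.0831]
ee_rot: [2.18, 2.258, 0.002]
ft_force: [5.5, 0.1, -1.6]
opening: 0.145
```

```bash
python3 - <<'E'
from go import *
s=observe();print(s['ft_force'],s['moment'])
rel([.4545,-.214,.080],tgt(.035))
E
```

```text
[ 5.5039  0.1205 -1.6048] [-0.0767 -1.065  -0.0628]
t 16.7333 pos [ 0.457  -0.2146  0.0831] op 0.145 d(tool mm) [ 0.6751 -2.4855  3.1414] turn [0.0025 0.0008 0.0002] rows>= 0.09907888319709411
```

>>> servo_tool(
  rows=[
    [[0,0.3,-5,0,0,0,1],[0,0.5,-8,0,0,0,1],[0,0.7,-8.2,0,0,0,1],[0,1.5,-10.5,0,0,0,1],[0,1.8,-10.5,0,0,0,1],[0,2.4,-10.4,0,0,0,1],[0,2.7,-10.3,0,0,0,1],[0,3.2,-10.1,0,0,0,1],[0,3.5,-10,0,0,0,1],[0,0,0,0,0,0,1]],
  ],
  squeeze=35,
)

```text
t: 17.57
eef_pos: [0.474, -0.2142, 0.167]
ee_rot: [2.179, 2.258, 0.002]
ft_force: [6.9, -1.1, -6.6]
opening: 0.144
```

```bash
python3 - <<'E'
from go import *
s=observe();print(s['ft_force'],s['moment'],s['opening'],s['eef_pos'])
i,_=cap('scene','s10')
cv2.imwrite('pics/s10c.png',cv2.convertScaleAbs(cv2.resize(i[100:210,210:350],None,fx=5.5,fy=5.4,interpolation=2),alpha=1.4))
E
```

```text
[ 6.9486 -1.129  -6.6236] [-0.4355 -1.2645 -0.0392] 0.14380353600505819 [ 0.474  -0.2142  0.167 ]
```

View pics/s10c.png

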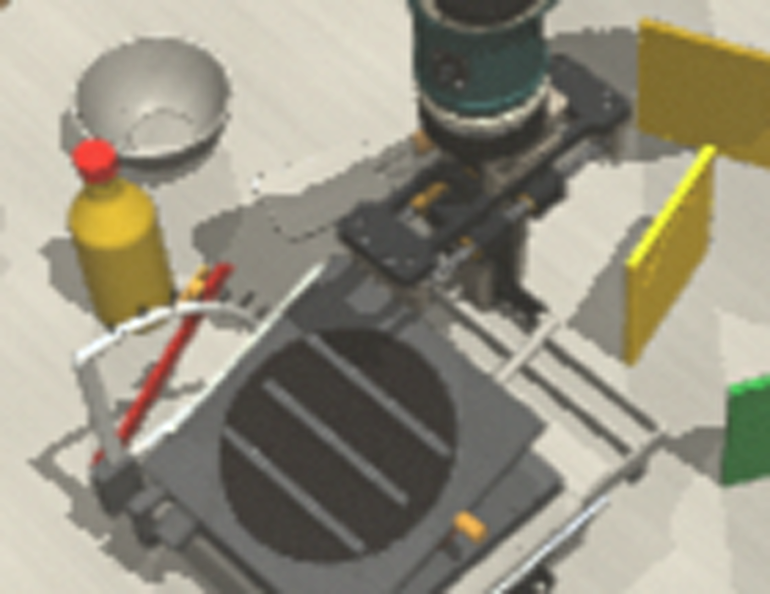

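>>> servo_tool(
  rows=[
    [[0,5,-9.8,0,0,0,1],[0,5,-9.7,0,0,0,1],[0,5.3,-9.4,0,0,0,1],[0,5.4,-9.2,0,0,0,1],[0,4.6,-7.5,0,0,0,1],[0,4.9,-7.3,0,0,0,1],[0,5.2,-7.1,0,0,0,1],[0,5.3,-6.9,0,0,0,1],[0,0,0,0,0,0,1],[0,0,0,0,0,0,1]],
  ],
)

```text
t: 18.45
eef_pos: [0.5108, -0.2132, 0.2331]
ee_rot: [-2.181, -2.256, 0.005]
ft_force: [-7.0, -2.3, 0.6]
opening: 0.142
```

```bash
python3 - <<'E'
from go import *
s=observe();print(s['ft_force'],s['moment'],s['opening'],s['eef_pos'])
for n,k,c in(('scene','s11',(100,210,210,350)),('top','t11',(110,230,320,460))):
  i,_=cap(n,k)
  cv2.imwrite(f'pics/{k}c.png',cv2.convertScaleAbs(cv2.resize(i[c[0]:c[1],c[2]:c[3]],None,fx=5,fy=5,interpolation=2),alpha=1.4))
  P=cloud(n,np.load(f'pics/{k}.npz')['d']).reshape(-1,3)
  yaw=.035;h=np.array([.706,-.2055,.092]);ex=np.array([np.cos(yaw),np.sin(yaw),0]);ey=np.array([-np.sin(yaw),np.cos(yaw),0])
  q=P-h;a=-q@ex;b=q@ey;z=q[:,2]
  from scipy.optimize import least_squares
  m=(a>.02)&(a<.17)&(abs(b)<.095)&(z>.02)&(z<.2)&(abs(z-.025-.75*a)<.05)
  A=np.stack([a[m],b[m],np.ones(m.sum())],1)
  r=least_squares(lambda p:(A@p-z[m]),[.7,0,.02],loss='soft_l1',f_scale=.003);print(n,m.sum(),r.x,'lid angle',np.arctan(r.x[0]))
E
```

```text
[-6.9875 -2.2799  0.5939] [-0.6721  1.8365 -0.0602] 0.14165317401885535 [ 0.5108 -0.2132  0.2331]
scene 2415 [0.7162 0.001  0.0236] lid angle 0.6215375532715972
top 1229 [0.7157 0.0012 0.0214] lid angle 0.621210955968034
```

View pics/s11c.png

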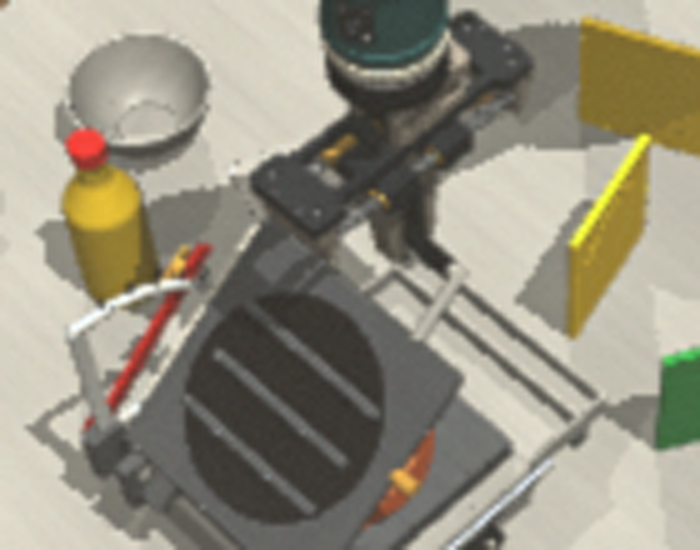

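View pics/t11c.png

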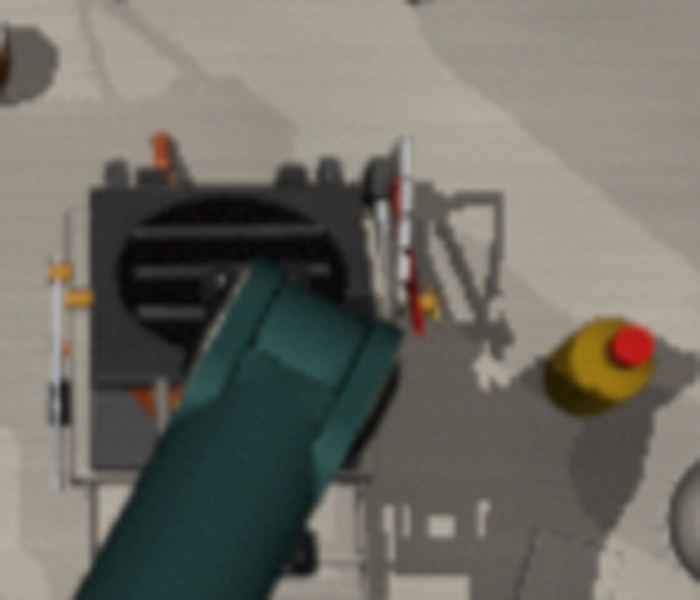

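```bash
cat > cmp.py <<'E'
from tri import *
import sys
np.set_printoptions(precision=4,suppress=True)
yaw=.035;h=np.array([.706,-.2055,.092]);ex=np.array([np.cos(yaw),np.sin(yaw),0]);n=np.array([-np.sin(yaw),np.cos(yaw),0])
def hit(nm,uv,b):
    o,d=ray(nm,uv);P0=h+b*n;q=o+d*((P0-o)@n)/(d@n)-P0;return -q@ex,q[2]
def ang(pts,b,nm='scene'):
    p=np.array([hit(nm,u,b) for u in pts]);k,Rs,*_=np.polyfit(p[:,0],p[:,1],1,full=True);return np.arctan(k[0]),k[1],p
for tag in sys.argv[1:]:
    im=cv2.imread(f'pics/{tag}.png').astype(float)
    red=np.clip(im[...,2]-np.maximum(im[...,1],im[...,0]*1.0)-30,0,None)
    pts=[]
    for r in range(148,186):
        c0=np.interp(r,[149,185],[250.5,228.5]);lo=int(c0-5);hi=int(c0+6);w=red[r,lo:hi]
        if w.sum()>60:pts.append(((w*np.arange(lo,hi)).sum()/w.sum(),r))
    a,k,p=ang(pts,-.122);pt=np.array(pts)
    cc=np.polyfit(pt[:,1],pt[:,0],1);res=pt[:,0]-np.polyval(cc,pt[:,1]);g=abs(res)<.6
    a2,k2,p2=ang(pt[g],-.122)
    print(tag,'red',len(pts),g.sum(),a,a2,k2,'rms',res[g].std(),'range',p2[:,0].min(),p2[:,0].max())
E
python3 cmp.py scene0 s1 s3 s9 s10 s11
python3 - <<'E'
import cv2
i=cv2.imread('pics/s11.png');cv2.imwrite('pics/z.png',cv2.convertScaleAbs(cv2.resize(i[135:205,220:280],None,fx=8,fy=8,interpolation=0),alpha=1.4))
E
```

```text
scene0 red 25 25 0.7086337988112071 0.7086337988112071 0.008663083839898902 rms 0.13209598072794404 range 0.014371085622562134 0.11393359814593802
s1 red 25 25 0.7064005751023698 0.7064005751023698 0.008781957515617174 rms 0.13949169000000416 range 0.014274660344261668 0.1144384553969936
s3 red 25 25 0.7076937920621227 0.7076937920621227 0.00869834366087083 rms 0.1320429133119226 range 0.014320773000996729 0.11415973819544274
s9 red 25 25 0.7073301077995826 0.7073301077995826 0.008684359340079245 rms 0.13026034873237685 range 0.01427186217388892 0.11411473962994562
s10 red 25 25 0.7063138316253093 0.7063138316253093 0.008743528465553065 rms 0.13748849324785253 range 0.014372565472215638 0.1141995473223549
s11 red 26 26 0.7065898803733791 0.7065898803733791 0.008610341861513717 rms 0.15300263084532456 range 0.014282613113379371 0.1141995473223549
```

View pics/z.png

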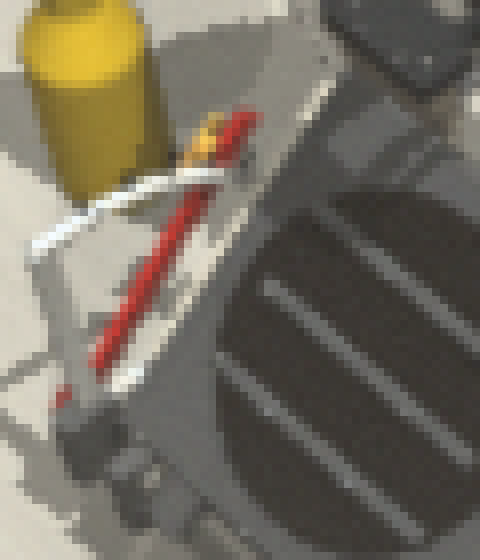

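```bash
cat >> cmp.py <<'E'
    # lid -y edge: darkgray(lid ~<100) right of bright strip: subpixel crossing per row
    g=cv2.cvtColor(im.astype(np.uint8),cv2.COLOR_BGR2GRAY).astype(float)
    sp=EDGE.get(tag) if 'EDGE' in globals() else None
E
python3 - <<'E'
import sys;sys.argv=['x']
sys.path.insert(0,'.')
from cmp import *
def lidedge(tag,r0,c0,r1,c1,ra,rb):
    im=cv2.imread(f'pics/{tag}.png');g=cv2.GaussianBlur(cv2.cvtColor(im,cv2.COLOR_BGR2GRAY),(0,0),.6).astype(float)
    pts=[]
    for r in range(ra,rb):
        c=np.interp(r,[r0,r1],[c0,c1]);lo=int(c-5);w=g[r,lo:lo+12];d=np.diff(w);i=np.argmin(d)
        if d[i]<-12 and 0<i<len(d)-1:
            a,b,e=d[i-1],d[i],d[i+1];s=.5*(a-e)/(a-2*b+e);pts.append((lo+i+.5+s,r))
    pt=np.array(pts)
    for _ in range(3):
        cc=np.polyfit(pt[:,1],pt[:,0],1);res=pt[:,0]-np.polyval(cc,pt[:,1]);pt=pt[abs(res)<max(.5,2*res.std())]
    return pt,res.std()
# z.png -> px: c/8+220, r/8+135
for tag,a in(('s11',(383/8+135,143/8+220,90/8+135,336/8+220,148,182)),):
    pt,s=lidedge(tag,*a)
    for b in(-.105,-.10,-.095,-.11):
        an,k,p=ang(pt,b);print(tag,len(pt),s,'b',b,an,k,p[:,0].min(),p[:,0].max())
# validate with the closed lid (scene0): edge in same camera must give 0
i=cv2.imread('pics/scene0.png');cv2.imwrite('pics/z0.png',cv2.convertScaleAbs(cv2.resize(i[135:205,220:280],None,fx=8,fy=8,interpolation=0),alpha=1.4))
E
```

```text
s11 8 1.0891084034016143 b -0.105 1.4417507577878952 -1.02039468641002 0.12057868264671685 0.1421974299465538
s11 8 1.0891084034016143 b -0.1 1.441750757787895 -0.9868949905849231 0.11740406082475505 0.1388838657939735
s11 8 1.0891084034016143 b -0.095 1.4417507577878956 -0.953395294759831 0.11422943900279338 0.1355703016413932
s11 8 1.0891084034016143 b -0.11 1.4417507577878947 -1.0538943822351146 0.12375330446867855 0.1455109940991343
```

View pics/z0.png

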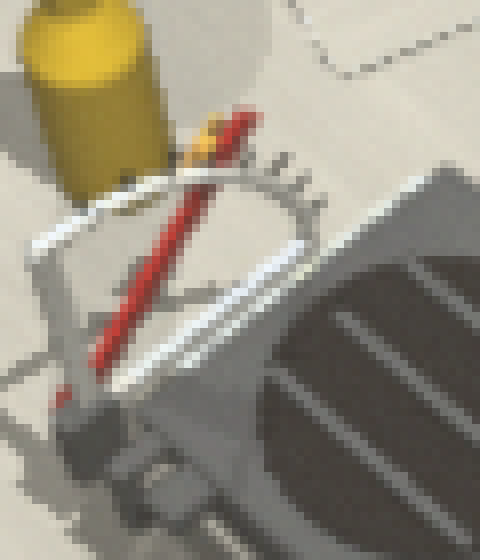

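```bash
python3 - <<'E'
from go import *
from scipy.optimize import least_squares
import sys;sys.argv=['x']
from cmp import ang,ray
yaw=.035;h=np.array([.706,-.2055,.092]);ex=np.array([np.cos(yaw),np.sin(yaw),0]);ey=np.array([-np.sin(yaw),np.cos(yaw),0])
for k,g in(('scene0',0),('top0',0),('s3',0),('s9',0),('s10',.34),('s11',.62),('t11',.62)):
  n='top' if k[0]=='t' else 'scene'
  P=cloud(n,np.load(f'pics/{k}.npz')['d']).reshape(-1,3);q=P-h;a=-q@ex;b=q@ey;z=q[:,2]
  ca,sa=np.cos(g),np.sin(g);u=a*ca+z*sa;w=-a*sa+z*ca   # rotated lid frame
  m=(u>.03)&(u<.185)&(abs(b)<.095)&(abs(w-.02)<.018)
  A=np.stack([u[m],b[m],np.ones(m.sum())],1)
  r=least_squares(lambda p:(A@p-w[m]),[0,0,.02],loss='soft_l1',f_scale=.002)
  print(k,m.sum(),r.x,'angle',g+np.arctan(r.x[0]),'rms',np.std(A@r.x-w[m]))
zz=lambda c,r:(220+c/8-.5,135+r/8-.5)
for nm,pts in(('s11',[(150,378),(215,283),(300,152),(340,85)]),('s0',[(185,375),(300,285),(430,180)])):
  for b in(-.11,-.105,-.1):
    x,k,p=ang([zz(*q) for q in pts],b);print(nm,b,x,k,p.ravel())
# red with yaw sensitivities
import cmp
P=np.load('pics/scene0.npz');
E
```

```text
scene0 2029 [-0.003  -0.0093  0.0171] angle -0.0029868500559479716 rms 0.0038469064687790683
top0 2367 [-0.0013 -0.006   0.0157] angle -0.001334903280035433 rms 0.0045918747419918925
s3 2032 [-0.0023 -0.0056  0.0171] angle -0.0022621084119081895 rms 0.003815802717764269
s9 2031 [-0.0003 -0.0044  0.0168] angle -0.0003250076924172904 rms 0.00385815280453229
s10 2254 [ 0.0007 -0.0028  0.0174] angle 0.3406568163716804 rms 0.0038603979284917364
s11 2244 [0.0174 0.0003 0.0176] angle 0.6374369505868155 rms 0.003725143362751858
t11 1184 [ 0.017  -0.0004  0.016 ] angle 0.6369759720123552 rms 0.003542114540497454
s11 -0.11 0.6258535429593957 -0.01976796321494946 [0.0298 0.0031 0.0735 0.0318 0.1307 0.0733 0.1577 0.0958]
s11 -0.105 0.6258535429593983 -0.009522825019464302 [0.0272 0.0115 0.0707 0.04   0.1274 0.0812 0.1543 0.1036]
s11 -0.1 0.6258535429593973 0.0007223131760215104 [0.0246 0.0198 0.0678 0.0482 0.1242 0.0891 0.1509 0.1114]
s0 -0.11 -0.006787515588864676 -0.01396026176405088 [ 0.047  -0.0139  0.1163 -0.0155  0.1978 -0.015 ]
s0 -0.105 -0.0067875155888644356 -0.005491760057157786 [ 0.0443 -0.0054  0.1131 -0.007   0.1941 -0.0065]
s0 -0.1 -0.006787515588865779 0.002976741649735648 [0.0416 0.0031 0.11   0.0015 0.1905 0.002 ]
```

```bash
python3 - <<'E'
import sys;sys.argv=['x']
import cmp;from cmp import *
def redpts(tag):
    im=cv2.imread(f'pics/{tag}.png').astype(float);red=np.clip(im[...,2]-np.maximum(im[...,1],im[...,0])-30,0,None);pts=[]
    for r in range(148,186):
        c0=np.interp(r,[149,185],[250.5,228.5]);lo=int(c0-5);w=red[r,lo:lo+11]
        if w.sum()>60:pts.append(((w*np.arange(lo,lo+11)).sum()/w.sum(),r))
    return pts
zz=lambda c,r:(220+c/8-.5,135+r/8-.5)
for yw in(.01,.02,.035,.045):
    cmp.yaw=yw;cmp.ex=np.array([np.cos(yw),np.sin(yw),0]);cmp.n=np.array([-np.sin(yw),np.cos(yw),0])
    print(yw,ang(redpts('s9'),-.122)[:2],ang([zz(*q) for q in [(150,378),(215,283),(300,152),(340,85)]],-.105)[0],ang([zz(*q) for q in [(185,375),(300,285),(430,180)]],-.105)[0])
# tip extents in top view: redness centroid lowest rows
im=cv2.imread('pics/top0.png').astype(int);red=(im[...,2]-np.maximum(im[...,1],im[...,0]))
print(red[172:180,398:410])
im=cv2.imread('pics/scene0.png').astype(int);red=(im[...,2]-np.maximum(im[...,1],im[...,0]))
print(red[145:156,244:256])
E
```

```text
0.01 (np.float64(0.7359820501935639), np.float64(0.011368654614186815)) 0.6585072657614023 0.03551499429608349
0.02 (np.float64(0.7247315123405266), np.float64(0.010276323040006153)) 0.6456729036745533 0.018601952099911022
0.035 (np.float64(0.7073301077995826), np.float64(0.008684359340079245)) 0.6258535429593983 -0.0067875155888644356
0.045 (np.float64(0.6953703069486986), np.float64(0.00765422783902369)) 0.6122556833673582 -0.023710495208095636
[[ 2  2  2  9 39 70 54 20 16 16  6  4]
 [ 2  3  3  9 36 66 49 12 14 14  6  5]
 [ 1  3  2  7 26 57 45  9  8  8  5  5]
 [ 2  3  2  5 20 55 46  8  6  5  4  4]
 [ 1  2  2  5 16 40 33  6  4  4  4  5]
 [ 0  1  2  3  7 15 12  4  5  5  5  5]
 [ 1  0  2  3  3  4  4  2  6  5  6  5]
 [ 1  2  3  3  3  2  2  3  4  5  5  5]]
[[ 2  2  3  3  2  2  3  2  3  3  3  3]
 [ 4  2  3  3  1  3  3  3  2  3  3  4]
 [ 3  2  2  2  2  2  4  3  2  3  4  4]
 [ 2  3  3  4  3 14 23 17  6  3  3  3]
 [ 3  5 12 17 11 59 67 51 31  6  3  3]
 [ 5 13 26 24 47 79 59 34 15  2  4  4]
 [ 9 23 22 35 82 72 40 20  4  1  3  3]
 [22 32 34 68 87 42 22  4  3  3  3  3]
 [33 38 28 55 57 36 13  3  3  4  3  3]
 [28 30 21 48 44 28  4  1  2  4  4  3]
 [16 11 16 39 29 14  2  3  3  3  4  2]]
```

>>> servo_tool(
  rows=[
    [[0,1.2,-2,0,0,0,1],[0,1.8,-2.8,0,0,0,1],[0,2,-2.9,0,0,0,1],[0,2,-2.8,0,0,0,1],[0,1.4,-2,0,0,0,1],[0,0.6,-1,0,0,0,1],[0,0,0,0,0,0,1],[0,0,0,0,0,0,1],[0,0,0,0,0,0,1],[0,0,0,0,0,0,1]],
  ],
)

```text
t: 19.38
eef_pos: [0.5216, -0.2128, 0.2464]
ee_rot: [2.183, 2.259, -0.001]
ft_force: [-2.4, -4.2, -1.6]
opening: 0.141
```

```bash
cat > fin.py <<'E'
from go import *
from scipy.optimize import least_squares
import sys
tag=sys.argv[1]
s=observe();print(s['t'],s['ft_force'],s['moment'],s['opening'],s['eef_pos'],s['joint_velocities'])
cap('scene','s'+tag);cap('top','t'+tag)
yaw=.033;h=np.array([.706,-.2055,.092]);ex=np.array([np.cos(yaw),np.sin(yaw),0]);ey=np.array([-np.sin(yaw),np.cos(yaw),0])
for n in('scene','top'):
  k=n[0]+tag;g=.70
  P=cloud(n,np.load(f'pics/{k}.npz')['d']).reshape(-1,3);q=P-h;a=-q@ex;b=q@ey;z=q[:,2]
  ca,sa=np.cos(g),np.sin(g);u=a*ca+z*sa;w=-a*sa+z*ca
  m=(u>.03)&(u<.185)&(abs(b)<.095)&(abs(w-.02)<.018)
  A=np.stack([u[m],b[m],np.ones(m.sum())],1)
  r=least_squares(lambda p:(A@p-w[m]),[0,0,.02],loss='soft_l1',f_scale=.002)
  print(k,m.sum(),r.x,'lid angle',g+np.arctan(r.x[0]))
i=cv2.imread(f'pics/s{tag}.png');cv2.imwrite('pics/z%s.png'%tag,cv2.convertScaleAbs(cv2.resize(i[135:205,220:280],None,fx=8,fy=8,interpolation=0),alpha=1.5))
cv2.imwrite('pics/w%s.png'%tag,cv2.convertScaleAbs(cv2.resize(i[100:320,200:400],None,fx=2.7,fy=2.7,interpolation=2),alpha=1.5))
E
python3 fin.py 12
```

```text
19.3833 [-2.3805 -4.1548 -1.584 ] [-1.0861  1.073  -0.0721] 0.14103305433171323 [ 0.5216 -0.2128  0.2464] [ 0.0001 -0.0019 -0.0006 -0.002  -0.0001  0.0003 -0.0016]
s12 2200 [ 0.004  -0.0004  0.0175] lid angle 0.7040103312810063
t12 990 [ 0.0006 -0.001   0.0164] lid angle 0.7005574050999374
```

View pics/z12.png

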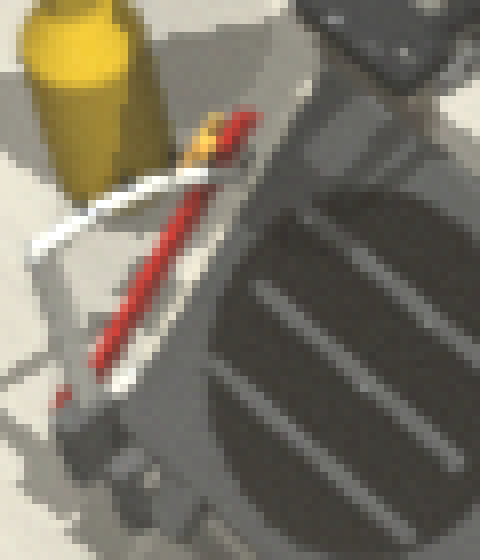

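View pics/w12.png

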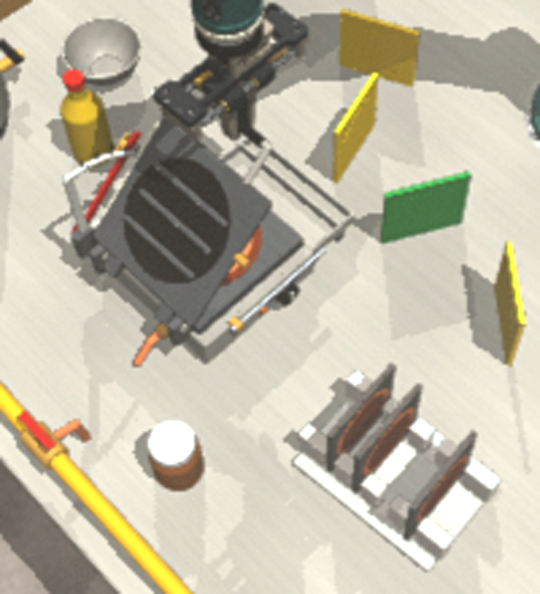

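```bash
python3 - <<'E'
import sys;sys.argv=['x']
from cmp import *
zz=lambda c,r:(220+c/8-.5,135+r/8-.5)
for pts in([(143,378),(322,75)],[(131,385),(200,277),(275,150),(318,80)],[(110,380),(300,75)]):
  print(ang([zz(*q) for q in pts],-.105)[:2])
E
```

```text
(np.float64(0.7015660656376882), np.float64(-0.005049280693330685))
(np.float64(0.6751819604713005), np.float64(0.0019749633341622193))
(np.float64(0.6563914484014746), np.float64(0.02461539048056333))
```

```bash
python3 - <<'E'
from go import *
yaw=.033;h=np.array([.706,-.2055,.092]);ex=np.array([np.cos(yaw),np.sin(yaw),0]);ey=np.array([-np.sin(yaw),np.cos(yaw),0])
al=[]
for n,ks in(('scene',['scene0','s1','s2','s3','s4','s5','s6','s7','s9','s10','s11','s12']),('top',['top0','t2','t4','t8','t11','t12'])):
  S=[]
  for k in ks:
    f=np.load(f'pics/{k}.npz');im=f['im'].astype(int);P=cloud(n,f['d']);red=(im[...,2]-np.maximum(im[...,1],im[...,0]))>35
    q=P[red]-h;a=-q@ex;b=q@ey;z=q[:,2];m=(a>.0)&(a<.16)&(abs(b+.122)<.012)&(z>0)&(z<.13);S.append(np.stack([a[m],b[m],z[m]],1))
  S=np.concatenate(S)
  d=S[:,[0,2]]
  for _ in range(3):
    c=d.mean(0);U,s,V=np.linalg.svd(d-c,full_matrices=False);res=(d-c)@V[1];d=d[abs(res)<.006]
  print(n,len(S),len(d),'mean b',S[:,1].mean(),'slope ang',np.arctan(V[0][1]/V[0][0]),'c',c,'ang of mean',np.arctan2(c[1],c[0]),'max r',np.percentile(np.hypot(*d.T),99))
E
```

```text
scene 997 861 mean b -0.12220084830224401 slope ang 0.7202765764242103 c [0.0619 0.0602] ang of mean 0.7715960912830411 max r 0.1558286826864464
top 164 131 mean b -0.12256973469700354 slope ang 0.7039094169291359 c [0.0851 0.0784] ang of mean 0.7444532507498722 max r 0.159713820637906
```

```bash
python3 - <<'E'
from go import *
p=np.array([.624,.1725]);c,s=np.cos(.104),np.sin(.104)
for n in('scene','top'):
  P=cloud(n,np.load(f'pics/{n[0]}12.npz')['d']).reshape(-1,3);d=P[:,:2]-p;x=c*d[:,0]+s*d[:,1];y=-s*d[:,0]+c*d[:,1]
  m=(abs(x)<.09)&(abs(y+.021)<.016)&(P[:,2]>.07)&(P[:,2]<.16)
  print(n,m.sum(),'x',np.percentile(x[m],[2,98]),'y',np.percentile(y[m],[10,50,90]),'ztop',np.percentile(P[m][:,2],[50,95]))
  for yc in(-.063,.063):
    k=(abs(x)<.09)&(abs(y-yc)<.016)&(P[:,2]>.07)&(P[:,2]<.16);print('  neighbour',yc,k.sum(),'ztop',np.percentile(P[k][:,2],95))
s=observe();print(s['t'],s['ft_force'],s['opening'],s['joint_velocities'].round(4))
E
```

```text
scene 251 x [-0.0579  0.0585] y [-0.024  -0.0184 -0.0171] ztop [0.1181 0.1347]
  neighbour -0.063 264 ztop 0.13546686326395452
  neighbour 0.063 219 ztop 0.13490575248435857
top 158 x [-0.0631  0.0528] y [-0.0273 -0.0258 -0.0204] ztop [0.1255 0.1368]
  neighbour -0.063 149 ztop 0.1369976667925125
  neighbour 0.063 192 ztop 0.13611349826756308
19.4833 [-2.6568 -4.4073 -2.0977] 0.14079690742209353 [ 0.0006 -0.0009 -0.0002 -0.0005 -0.0009 -0.0008 -0.    ]
```

The spare plate is centred and right down in slot_1. The lid is held still, about 0.01 rad off the red arm, so I'm handing in.

```bash
python3 - <<'E'
from station import env
print(env.close_job())
E
```

```text
the job is handed in; nothing more can be done
None
```

The spare plate now stands in slot_1 of the rack, let go. The lid is lifted to the red arm and still held by its handle with a 35 N grip. I handed the job in at about 19.5 s of the 64 s allowed, and the hand-in gave no verdict.

**Plate:** the wrist force turned upward as it reached the slot floor, at the expected height. In the last pictures its top edge is level with the two neighbouring plates, about 135 mm against 135–137 mm. It is centred within about 5 mm along and across the slot.

**Lid:** camera depth puts it at 0.700–0.704 rad, and the red arm at 0.704–0.720 rad, so they are about 0.01 rad apart against the 0.06 allowed. The gripper still reads the bar's thickness and the joints are still.

**Checks that disagreed:**
- A rough triangulation of the red tip gave 0.68 rad for the arm.
- Hand-picked points on the lid's edge gave 0.66–0.70 rad for the lid.
- Both are coarser than the depth fits. The lowest lid-edge reading set against the arm's 0.71 rad would come close to the 0.06 limit.

**Other things on the bench:** the red arm measured the same angle in six pictures, up to the next-to-last lift (0.706–0.709 rad). Nothing else looks moved in the last pictures, though I only measured the rack plates' heights.

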